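Unscrew the clamp wheel two turns and swing the strap aside

TASK

The glue on the scroll-head blank in the clamping jig is dry. Loosen the big knurled wheel by two full turns anticlockwise (seen from above), rolling a fingertip along its rim; then push the wooden tab on the strap with a fingertip, never pinching it, and swing the strap a full quarter turn aside, off the blank. Leave the blank lying in the jig, leave the wheel at two turns, do not disturb the other things, and finish clear of everything.

Things in the scene. Friction and masses are not known exactly. Their poses are not given: they have to be found in the camera images.
- wheel (a joint): turn of the knurled wheel, rad: 0 = tight (start), grows anticlockwise seen from above = loosening; two turns = 12.57; leaves its stud at three. It rises 3 mm a turn. Moderately stiff (0.05 N m, 1 to 2 N at the rim), stays where left. Pushed inward with 3 to 10 N, a fingertip moving along the rim turns it by friction
- wheel_hub (a point): on the axis of the knurled aluminium wheel at its top face (a stud end stands up to 9 mm above). The wheel is a level disc 92 mm in diameter (94 over the knurl); its rim reaches from 72 to 96 mm above the table when tight, 78 to 102 mm after two turns. Below it is the strap's fork, up to 71.5 mm. A shut fingertip about 82 mm above the table can go right round it
- wheel_mark (a point): outer end of the dark line on the wheel's top face, 43 mm from the axis; it goes round with the wheel
- strap (a joint): swing of the steel strap about its pivot post, rad: 0 = over the blank, forked end under the wheel (start), grows clockwise seen from above, end stop at 1.5 = swung aside. Locked while the wheel is tight (only hard force gets it past from about one turn); free once the wheel is about 1.7 turns loose, then moves with about 2 N at the tab and stays where left
- pivot (a point): on the pivot post's axis at the strap's top face, 66 mm above the table; the post's dark cap stands 11 mm higher. Strap: 40 mm wide, 14 mm thick, 170 mm from pivot axis to wheel axis, its end 28 mm beyond that
- tab_top (a point): centre of the top of the wooden push tab on the strap, 100 mm above the table, 85 mm from the pivot axis towards the wheel. The tab is 34 mm high (66 to 100 mm above the table), 30 mm long along the strap, 16 mm thick. Its frame turns with the strap: y from pivot to wheel, x the way it swings, so push its -x face; its two broad faces must not be squeezed together
- jig: plywood jig base 180 x 300 x 18 mm, fixed to the table; origin under its centre, y along its length: pivot post at y = -85 mm, wheel's stud at y = +85 mm, both at x = 0; strap swings towards +x
- head_blank: loose maple scroll-head blank, 122 x 44 x 31.5 mm, lying along the jig's x in the middle of the base under the strap (its top 49.5 mm above the table); origin under its middle
- spool: loose wooden spool 28 mm in diameter, 38 mm high, standing on the jig base near the pivot (top 56 mm above the table); origin at its foot
- end_button: loose black end button 22 mm in diameter, 24 mm high, standing on the jig base (top 42 mm above the table); origin at its foot
- glue_jar: loose amber glue jar 64 mm in diameter, 85 mm high, beside the jig; origin at its foot
- brush: loose flat brush with a wooden handle, lying beside the jig
- thumb_plane: loose small brass plane, 100 x 32 x 40 mm, beside the jig; origin under its middle
- mallet: loose steel hammer with a wooden handle, lying beside the jig
- bridge_blanks: two maple bridge blanks stuck together, 50 x 34 x 20 mm, beside the jig; origin under the middle
Things that resemble listed ones, but are neither listed nor needed, are in the scene too. What is shaped like the head_blank but pink or purple is not meant.

How it is judged:
By the outcome, as a careful person would: the job done as asked, in the order asked, and still so for the second after the job is handed in, with the robot touching nothing.
It also fails if it takes over 67 s, if anything falls off the work surface, if the arm or the gripper's body presses on something with over 40 N, if the wrist force passes 120 N, or if a joint passes its speed limit or range.

ROBOT

A 6-joint arm with a two-finger parallel gripper is mounted at the origin on the work surface. World frame = base frame: x ahead of the robot, y to its left, z up, the work surface at z = 0. Lengths are in m, angles in rad, forces in N, time in s.
With the tool pointing down it reaches from about 0.35 to 0.925 m from the base axis. Payload 6.4 kg.
Tool frame: the origin (TCP) lies at the very end of the fingers, on their centre line; the grasp point (between the pads) lies bot.grip_depth behind it (bot.grip_depth is the distance from the TCP to the grasp point, in m); z points along the fingers, y is the direction in which the jaws open and shut (so a half turn about z gives the same grasp; the last joint's range is limited). The gripper opens to 85 mm and grips with 20 to 120 N. Pads are 22 mm wide; open, the fingers measure 114 mm over their backs; the gripper's body (76 mm by 85 mm) begins 54 mm behind the grasp point. The pads swing forward as they close: fully open they stand 13 mm farther back than shut.
Start: joints at [1.158, 0.245, 1.558, -0, 1.339, -0.174], TCP at [0.154, 0.632, 0.231] pointing down, gripper open.
Joint ranges: [-3.13, 3.13], [-1.02, 2.26], [0.13, 2.54], [-0.95, 4.09], [0.21, 2.88], [-2.74, 2.74]. Speed limits (rad/s): [2.57, 2.57, 3.14, 3.14, 3.14, 3.14].

INTERFACE

Orientations are given as a rotation vector (axis times angle).
In Python, from station import bot gives the robot as it stands.
- The arm moves only by the tool move_arm, never from a script. Its argument "increments" is a list of rows, each a list of 7 numbers: the closure, from 0 (fully open) to 1 (shut), then the shift along the tool's x, y, z as a fraction of full scale, then the turn, a rotation vector about the tool's x, y, z as a fraction of full scale. A call has 1 to 20 rows; each row shifts and turns the pose as measured when the row begins, along the tool's axes as they then stand; what a row does not reach is not made up. Full scale, the value 1, is 40 mm for a shift and 4 degrees for a turn. A row lasts 1/10 s, in which the tool goes at most 50 mm and 8.59 degrees, less where a joint would pass 70% of its speed; a pose out of reach is approached as far as the arm can. A call with a number of a shift or a turn outside -1 to 1 is refused whole. A call with a gripper value outside its range is refused whole. The fingers move at their own pace and stop on an object; the grip force is fixed at half the most. Time passes only in rows, so rows that do not move let the fingers close. It gives the time, the measured TCP pose, the force and the opening at its end, in the units of the state.
- bot.get_state(): the state, without advancing time (a new reading comes with each control period).
- bot.grab_frame(name): name is "scene" or "top" or "wrist"; returns a dict with "img" (480x640x3 uint8, red, green, blue), "mtx" (3x3 intrinsics, pixels), "k1" (the pictures are not rectified: a ray, as slopes to the right and down, at radius r is drawn at 1 + k1 r^2 times it, then the intrinsics apply), "rvec" (rotation vector, rad) and "tvec" (3), from world to camera coordinates, as OpenCV has them; the wrist camera has in their place "T_tool_cam" (4x4, takes a point from camera to tool coordinates, whose origin is the TCP and whose axes are the flange's). Camera axes: x right, y down, z forward; pixel columns grow to the right and rows downward; lengths in m; the calibration is good to about 2 mm. A picture is of the moment at which its call begins: read the wrist's pose just before it. There is no depth.
- bot.job_done(): hands the job in, once; it reports no verdict.
Trained networks look in a picture, given as the dict that the camera call returned (one of the last four; its "shot" number tells which), for a name from the list of things; names that differ only in an ending like _2 or _b are one class to them, and where a whole thing is asked for, a point or a joint stands for the part that bears it (a point fixed in the world has none). Each returns a list of dicts, best first, with "p" (0 to 1); they miss things now and then, are a little off and sometimes report something else, mostly with a low value. They report only what shows in the picture. A call takes as long as a camera call. They do not tell look-alikes from the thing itself.
- bot.spot_in(picture, target): "xyz" ([x, y, z] in m, in the coordinates of the camera as it stood for that picture, good to about 4 mm: the middle of the surface that is visible of it).
- bot.mark_of(picture, target): "xyz" ([x, y, z] in m, in the coordinates of the camera as it stood for that picture, good to about 4 mm: a listed point, or the origin of a listed thing).
The state is a dict: "t": time; "joint_positions": joint angles; "dq": joint speeds; "joint_torque": joint torques, N m; "tool_pos": TCP position; "orientation": TCP orientation; "force": force on the tool from outside, world axes, zero at the start; "torque": the same for the moment, N m; "gripper_width": finger opening in m.
Only numpy, scipy, OpenCV 4.12 (cv2) and the standard library are available. Lean on these libraries where they do the work, as an engineer would, in place of code of your own. Each camera call takes 0.05 s, during which the arm holds its last target.

## Working session

There is one attempt and no reset: what is moved stays moved. The work goes in short steps, Python scripts to look and compute and a tool call to move; the robot and the scene stay as the last step left them, time stands still between calls to the robot, and variables do not carry over. Pictures are saved under pics/ and viewed, and the job is handed in when it is done.

Besides the shell and the picture viewer there is one more tool, called after "Emit:" as a command line: name --pt "numbers of a row" for each row, then --argument value for the rest. move_arm: Moves the arm, as the interface text tells. Shift numbers are shares of 40 mm and turn numbers shares of 4 degrees, none past 1 either way. Its arguments: {"type":"object","properties":{"increments":{"type":"array","items":{"type":"array","items":{"type":"number"}}}},"required":["increments"]}

```bash
ls; mkdir -p pics; python3 - <<'E'
from station import bot
import cv2,numpy as np
s=bot.get_state();print(s['t'],s['tool_pos'],s['orientation'],s['force'],s['gripper_width'],bot.grip_depth)
for n in ["scene","top"]:
    f=bot.grab_frame(n);cv2.imwrite(f"pics/{n}0.png",f['img'][:,:,::-1])
    print(n,f['mtx'].tolist(),f['k1'],f['rvec'],f['tvec'])
    R=cv2.Rodrigues(np.array(f['rvec']))[0];t=np.array(f['tvec']).ravel()
    for w in ["wheel_hub","wheel_mark","pivot","tab_top","jig","head_blank","spool","end_button","glue_jar","brush","thumb_plane","mallet","bridge_blanks"]:
        for r in bot.mark_of(f,w)[:2]:
            p=R.T@(np.array(r['xyz'])-t)
            c=np.array(r['xyz']);a=c[:2]/c[2];a=a*(1+f['k1']*(a@a));u=np.array(f['mtx'])@[*a,1]
            print(n,w,round(r['p'],2),p.round(3),u[:2].round())
E
```

```text
pics
0.0 [0.15350225 0.63103619 0.23017357] [-3.74135322e-01 -3.11868465e+00  2.93867000e-03] [ 0.18901359  0.74692959 -0.43996446] 0.0855238622714015 0.0187
scene [[456.9271458201382, 0.0, 314.6250671301489], [0.0, 456.9271458201382, 234.85221087672005], [0.0, 0.0, 1.0]] -0.09395627708149586 [ 1.28972919  2.23205872 -0.97767635] [ 0.26560059 -0.21379477  1.34818912]
scene wheel_hub 0.88 [0.607 0.    0.096] [293. 275.]
scene wheel_mark 0.71 [ 0.643 -0.02   0.095] [274. 283.]
scene wheel_mark 0.28 [ 0.624  0.388 -0.004] [470. 395.]
scene pivot 0.61 [ 0.516 -0.141  0.069] [263. 234.]
scene tab_top 0.67 [ 0.57  -0.071  0.098] [274. 250.]
scene jig 0.69 [ 0.56  -0.072 -0.003] [279. 279.]
scene jig 0.23 [0.621 0.387 0.   ] [471. 392.]
scene head_blank 0.95 [ 0.56  -0.068  0.018] [280. 273.]
scene head_blank 0.67 [ 0.528  0.245 -0.002] [417. 325.]
scene spool 0.54 [ 0.568 -0.069  0.099] [275. 249.]
scene spool 0.52 [ 0.468 -0.092  0.016] [293. 245.]
scene end_button 0.64 [ 0.561 -0.072 -0.003] [279. 279.]
scene end_button 0.49 [0.557 0.055 0.017] [329. 294.]
scene glue_jar 0.95 [ 0.489  0.
[... 696 characters left out ...]
 0.414 0.001] [181. 268.]
top pivot 0.68 [ 0.519 -0.143  0.063] [371. 213.]
top tab_top 0.94 [ 0.562 -0.071  0.104] [346. 196.]
top tab_top 0.51 [ 0.467 -0.094  0.021] [352. 233.]
top jig 0.74 [ 0.565 -0.065 -0.   ] [343. 201.]
top head_blank 0.95 [ 0.565 -0.067  0.02 ] [344. 199.]
top head_blank 0.58 [ 0.295 -0.249  0.001] [404. 293.]
top spool 0.42 [ 0.472 -0.094  0.019] [352. 231.]
top end_button 0.61 [0.56  0.053 0.02 ] [303. 200.]
top glue_jar 0.63 [0.491 0.398 0.003] [188. 221.]
top brush 0.7 [0.619 0.389 0.   ] [194. 179.]
top thumb_plane 0.57 [ 0.601 -0.433 -0.002] [466. 191.]
top mallet 0.76 [ 0.361 -0.472  0.001] [480. 272.]
top bridge_blanks 0.83 [ 0.355  0.417 -0.003] [180. 267.]
```

View pics/scene0.png

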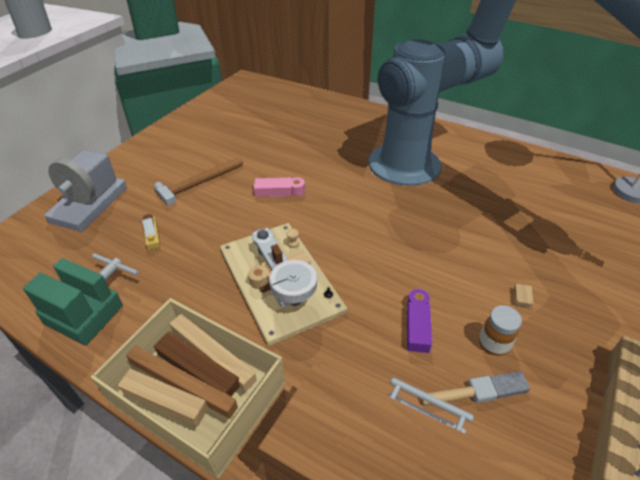

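View pics/top0.png

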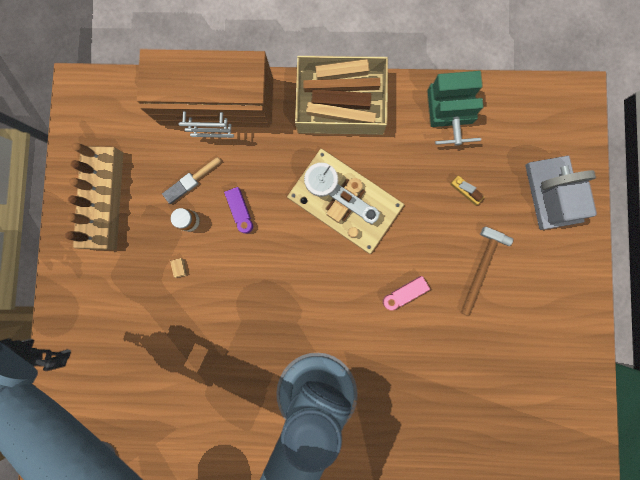

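```bash
python3 - <<'E'
import cv2
a=cv2.imread('pics/top0.png')[120:270,250:450];cv2.imwrite('pics/topc.png',cv2.resize(a,None,fx=4,fy=4,interpolation=cv2.INTER_CUBIC))
a=cv2.imread('pics/scene0.png')[200:330,200:370];cv2.imwrite('pics/scenec.png',cv2.resize(a,None,fx=4,fy=4,interpolation=cv2.INTER_CUBIC))
E
```

```text
(no output)
```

View pics/topc.png

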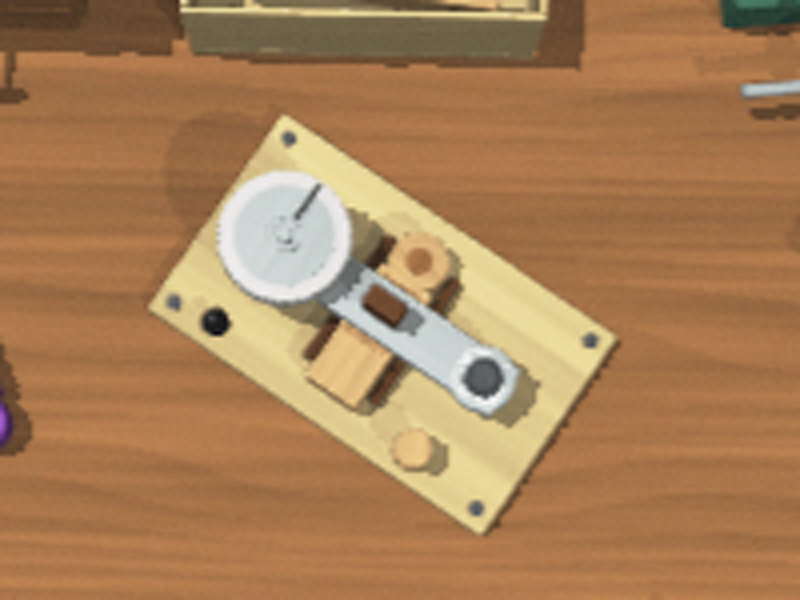

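View pics/scenec.png

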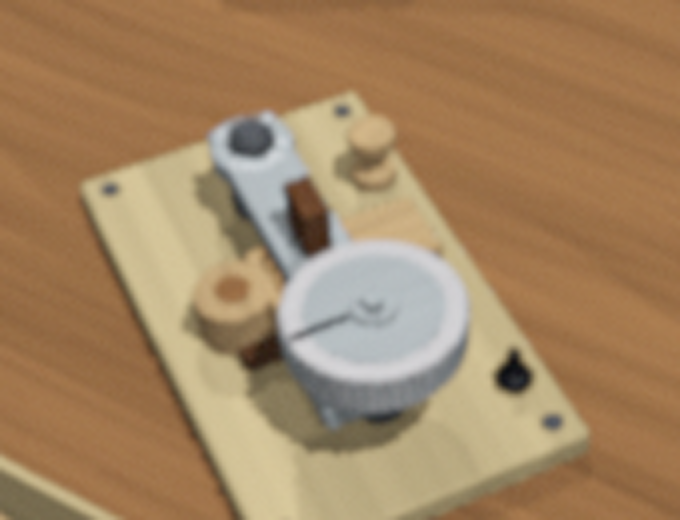

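The scene and top pictures agree. The knurled wheel is at top px (319,177), the pivot at (371,213), the tab at (346,196), and the maple blank at (344,199) under the strap. Look-alikes are the purple blank at (238,210) and the pink one at (405,293), neither of which is meant. Other round or metal things are the vise at (457,110) and the grinder at (560,190). The choice is the wheel on the plywood jig, and the close crop confirms it.

```bash
cat > h.py <<'E'
from station import bot
import cv2,numpy as np
from scipy.spatial.transform import Rotation as Ro
def st():
    s=bot.get_state();return s,np.array(s['tool_pos']),Ro.from_rotvec(s['orientation']).as_matrix()
def path(p,R,wps,step=0.04,rz=0.0):
    """print rows (tool units) from p thru wps; R fixed or turning about tool z rz deg/row"""
    out=[]
    for w in wps:
        w=np.array(w);d=w-p;n=max(1,int(np.ceil(np.linalg.norm(d)/step-1e-6)))
        for i in range(n):
            out.append((R.T@(d/n)/0.04).round(3).tolist())
        p=w
    return out
def world(f,xyz,s=None):
    c=np.array(xyz)
    if 'rvec' in f:
        R=cv2.Rodrigues(np.array(f['rvec']))[0];return R.T@(c-np.array(f['tvec']).ravel())
    s,p,R=s;c=(np.array(f['T_tool_cam'])@[*c,1])[:3];return R@c+p
E
python3 - <<'E'
from h import *
s,p,R=st();print(p,R.round(3).tolist())
f=bot.grab_frame("wrist");print(np.array(f['T_tool_cam']).round(3).tolist(),f['mtx'][0][0])
d=np.array([0.55,0.03,0.27])-p
print((R.T@d).round(3),np.linalg.norm(d))
E
```

```text
[0.15374219 0.63156671 0.23128554] [[-0.972, 0.237, 0.0], [0.237, 0.972, -0.0], [-0.0, -0.0, -1.0]]
[[-0.001, -0.956, -0.292, 0.074], [1.0, -0.001, -0.001, 0.001], [0.0, -0.292, 0.956, -0.143], [0.0, 0.0, 0.0, 1.0]] 366.09611264892925
[-0.527 -0.491 -0.039] 0.7213886378603049
```

Emit:
move_arm --pt "1 -0.73 -0.68 -0.06 0 0 0" --pt "1 -0.73 -0.68 -0.06 0 0 0" --pt "1 -0.73 -0.68 -0.06 0 0 0" --pt "1 -0.73 -0.68 -0.06 0 0 0" --pt "1 -0.73 -0.68 -0.06 0 0 0" --pt "1 -0.73 -0.68 -0.06 0 0 0" --pt "1 -0.73 -0.68 -0.06 0 0 0" --pt "1 -0.73 -0.68 -0.06 0 0 0" --pt "1 -0.73 -0.68 -0.06 0 0 0" --pt "1 -0.73 -0.68 -0.06 0 0 0" --pt "1 -0.73 -0.68 -0.06 0 0 0" --pt "1 -0.73 -0.68 -0.06 0 0 0" --pt "1 -0.73 -0.68 -0.06 0 0 0" --pt "1 -0.73 -0.68 -0.06 0 0 0"

```text
t: 2.85
tool_pos: [0.4706, 0.1512, 0.2677]
orientation: [0.359, 3.115, 0.007]
force: [0.3, 1.3, 0.1]
gripper_width: 0.0002
```

```bash
python3 - <<'E'
from h import *
s,p,R=st();print(s['t'],p,R.round(3).tolist(),np.round(s['joint_positions'],2),s['force'],s['gripper_width'])
d=np.array([0.55,0.0,0.27])-p
print((R.T@d).round(3),np.linalg.norm(d))
E
```

```text
2.85 [0.47055024 0.15122301 0.26772625] [[-0.974, 0.227, 0.007], [0.227, 0.974, 0.003], [-0.006, 0.005, -1.0]] [ 0.08 -0.16  1.91  0.    1.39 -1.26] [0.32633066 1.26292891 0.0548146 ] 0.00023653177668389675
[-0.112 -0.129 -0.002] 0.17083861558879476
```

Emit:
move_arm --pt "1 -0.56 -0.6 0 0 0 0.95" --pt "1 -0.6 -0.55 0 0 0 0.95" --pt "1 -0.65 -0.5 0 0 0 0.95" --pt "1 -0.7 -0.45 0 0 0 0.95" --pt "1 -0.7 -0.4 0 0 0 0.95" --pt "1 0 0 0 0 0 0"

```text
t: 3.45
tool_pos: [0.56, 0.0002, 0.2697]
orientation: [0.897, 3.001, 0.009]
force: [-0.1, 0.7, 0.4]
gripper_width: 0.0001
```

```bash
python3 - <<'E'
from h import *
s,p,R=st();print(s['t'],p,R.round(3).tolist(),np.round(s['joint_positions'],2),s['force'])
f=bot.grab_frame("wrist");cv2.imwrite("pics/w1.png",f['img'][:,:,::-1])
for w in ["wheel_hub","wheel_mark","pivot","tab_top","jig","head_blank","spool","end_button"]:
    for r in bot.mark_of(f,w)[:1]: print(w,round(r['p'],2),world(f,r['xyz'],(s,p,R)).round(4))
E
```

```text
3.45 [5.59973465e-01 1.65864093e-04 2.69681046e-01] [[-0.836, 0.549, 0.011], [0.549, 0.836, 0.003], [-0.008, 0.008, -1.0]] [-0.2  -0.    1.76  0.    1.38 -1.19] [-0.07284355  0.69670299  0.42880588]
wheel_hub 0.65 [0.6123 0.0009 0.0959]
wheel_mark 0.65 [ 0.648  -0.0199  0.0974]
pivot 0.59 [ 0.5156 -0.1404  0.0654]
tab_top 0.65 [ 0.5607 -0.0674  0.0964]
jig 0.78 [ 0.5626 -0.0733 -0.    ]
head_blank 0.87 [0.5312 0.2442 0.0024]
spool 0.86 [ 0.4677 -0.0957  0.017 ]
end_button 0.87 [0.5581 0.0601 0.0172]
```

View pics/w1.png

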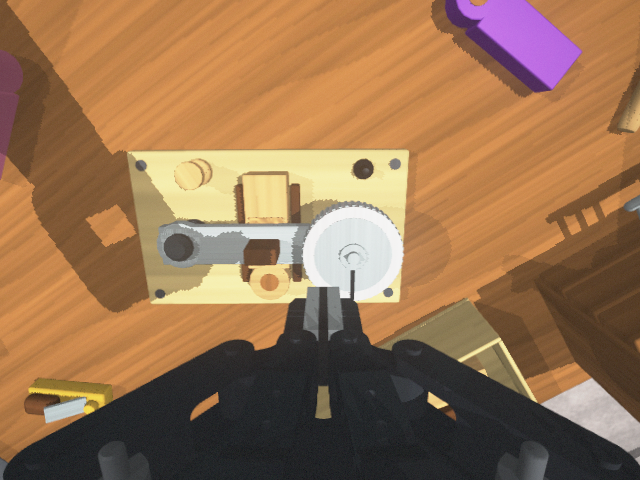

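The wrist view shows the wheel at (352,255), the mark line pointing down, the tab at (262,250), the pivot at (178,247) and the shut fingertips at (323,290). The tool's y axis matches the jig's y. I'll start on the jig's +x side of the wheel.

Emit:
move_arm --pt "1 -0.93 0.04 0 0 0 0" --pt "1 -0.93 0.04 0 0 0 0" --pt "1 -0.93 0.04 0 0 0 0" --pt "1 0 0 0.95 0 0 0" --pt "1 0 0 0.95 0 0 0" --pt "1 0 0 0.95 0 0 0" --pt "1 0 0 0.95 0 0 0" --pt "1 0 0 0.9 0 0 0" --pt "1 0 0 0.2 0 0 0"

```text
t: 4.8
tool_pos: [0.6635, -0.0503, 0.0726]
orientation: [0.874, 2.997, 0.011]
force: [-1.3, 1.3, -0.1]
gripper_width: 0.0001
```

```bash
cat >> h.py <<'E'
C=np.array([.611,.002]);ex=np.array([.836,-.549]);ey=np.array([.549,.836])
def rep():
    s,p,R=st();d=p[:2]-C;F=np.array(s['force'])
    print('t',round(s['t'],2),'jig',(d@ex*1e3).round(1),(d@ey*1e3).round(1),'z',p[2].round(4),'F jig',(F[:2]@ex).round(1),(F[:2]@ey).round(1),F[2].round(1),'R',R[:,1].round(3),R[:,2].round(3))
E
python3 -c "
from h import *
rep()
f=bot.grab_frame('top');cv2.imwrite('pics/t1.png',cv2.resize(f['img'][120:270,250:450,::-1],None,fx=4,fy=4,interpolation=cv2.INTER_CUBIC))
f=bot.grab_frame('wrist');cv2.imwrite('pics/w2.png',f['img'][:,:,::-1])
"
```

```text
t 4.8 jig 72.6 -14.9 z 0.0726 F jig -1.8 0.3 -0.1 R [0.537 0.843 0.012] [ 0.02   0.001 -1.   ]
```

View pics/t1.png

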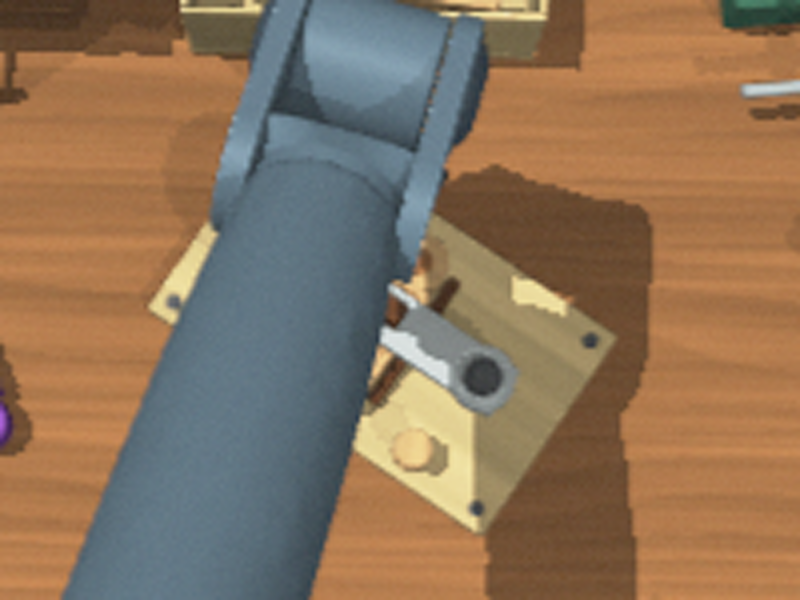

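View pics/w2.png

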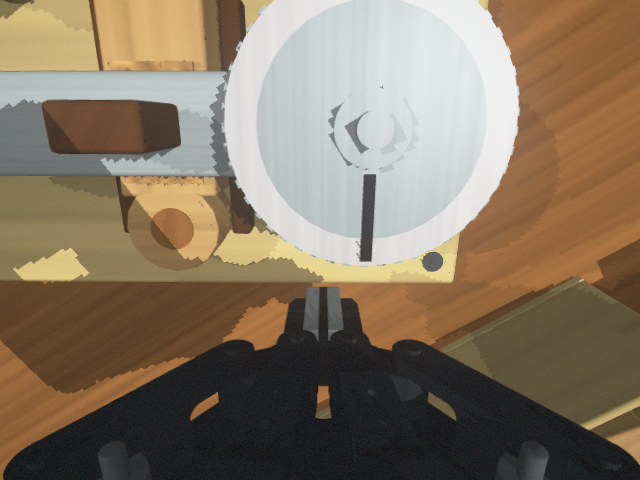

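The arm blocks the top view. The wrist view shows the wheel rim from x≈225 to 519 with its bottom at (370,266), and the mark from (370,175) to (366,262).

```bash
cat >> h.py <<'E'
from scipy.optimize import least_squares
def ray(f,uv,z,S):
    s,p,R=S;M=np.array(f['mtx'])
    a=cv2.undistortPoints(np.array([[uv]],float),M,np.array([f['k1'],0,0,0,0.]))[0,0]
    T=np.array(f['T_tool_cam']);d=R@(T[:3,:3]@[*a,1]);o=R@T[:3,3]+p
    return o+d*(z-o[2])/d[2]
E
python3 -c "
from h import *
S=st();f=bot.grab_frame('wrist')
P=np.array([ray(f,u,.096,S)[:2] for u in [(225,115),(519,115),(370,266),(248,205),(489,215)]])
r=least_squares(lambda c:np.linalg.norm(P-c,axis=1)-.047,C);print(r.x,(r.fun*1e3).round(1))
a=ray(f,(366,261),.096,S)[:2];b=ray(f,(370,176),.096,S)[:2]
print(a,b,np.degrees(np.arctan2(*(a-b)[::-1])),np.degrees(np.arctan2(*(a-r.x)[::-1])),np.linalg.norm(a-r.x))
for t in [(42,100),(180,152)]:print(ray(f,t,.1 if t[0]<100 else .1,S))
rep()
"
```

```text
[0.61417603 0.00188282] [ 0.7 -0.4 -1.4  0.7  2. ]
[ 0.65037057 -0.02250322] [ 0.62493522 -0.00598306] -33.00356556119533 -33.970082958311274 0.04364314011009039
[ 0.55047486 -0.07779615  0.1       ]
[ 0.58535681 -0.05245283  0.1       ]
t 4.95 jig 76.3 -13.7 z 0.0787 F jig -0.7 -0.9 1.0 R [0.537 0.843 0.015] [ 0.03  -0.001 -1.   ]
```

Emit:
move_arm --pt "1 0 0 0 0.23 0.36 0" --pt "1 0 0 0 0 0 0" --pt "1 0 0 0 0 0 0"

```text
t: 5.25
tool_pos: [0.6722, -0.0522, 0.0875]
orientation: [0.875, 3.004, -0.001]
force: [0.9, 0.4, 0.0]
gripper_width: -0.0001
```

```bash
cat >> h.py <<'E'
def look(name,zt=.096):
    S=st();f=bot.grab_frame('wrist');cv2.imwrite('pics/%s.png'%name,f['img'][:,:,::-1]);rep()
    for w in ["wheel_hub","wheel_mark","tab_top"]:
        for r in bot.mark_of(f,w)[:1]: print(w,round(r['p'],2),world(f,r['xyz'],S).round(4))
    return S,f
E
python3 -c "
from h import *
rep();look('w3')
"
```

```text
t 5.25 jig 80.9 -11.7 z 0.0875 F jig 0.6 0.8 0.0 R [0.537 0.844 0.003] [ 0.012 -0.004 -1.   ]
t 5.3 jig 81.1 -11.6 z 0.0878 F jig 0.5 0.1 0.6 R [0.537 0.843 0.003] [ 0.013 -0.004 -1.   ]
wheel_hub 0.64 [ 0.6093 -0.001   0.0957]
wheel_mark 0.86 [ 0.6498 -0.0198  0.0944]
tab_top 0.69 [ 0.5649 -0.0651  0.1004]
```

View pics/w3.png

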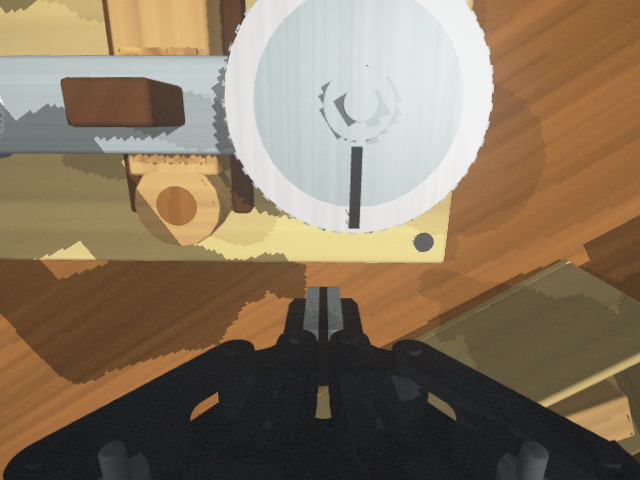

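```bash
python3 -c "
from h import *
S=st();f=bot.grab_frame('wrist')
g=cv2.cvtColor(f['img'],cv2.COLOR_RGB2GRAY)
# rim radial edge search not needed: hand points
P=np.array([ray(f,u,.096,S)[:2] for u in [(226,95),(493,95),(355,233),(245,180),(470,170)]])
r=least_squares(lambda c:np.linalg.norm(P-c[:2],axis=1)-c[2],[*C,.047]);print(r.x,(r.fun*1e3).round(1))
r=least_squares(lambda c:np.linalg.norm(P-c,axis=1)-.047,C);print(r.x,(r.fun*1e3).round(1))
rep()
"
```

```text
[0.60997013 0.00181024 0.04571443] [-0.9  0.1 -0.9  1.4  0.2]
[0.60859917 0.0026561 ] [-2.3 -1.2 -0.6  1.  -0.3]
t 5.5 jig 79.5 -12.3 z 0.0853 F jig 0.7 0.7 -0.2 R [0.537 0.843 0.002] [ 0.009 -0.003 -1.   ]
```

Emit:
move_arm --pt "1 0.24 -0.57 0.05 0 0 0" --pt "1 0.1 0 0 0 0 0" --pt "1 0.1 0 0 0 0 0" --pt "1 0.1 0 0 0 0 0" --pt "1 0.1 0 0 0 0 0"

```text
t: 6.0
tool_pos: [0.6362, -0.0566, 0.083]
orientation: [0.876, 3.007, -0.0]
force: [0.3, 0.5, 0.4]
gripper_width: 0.0002
```

```bash
python3 -c "
from h import *
rep()"
```

```text
t 6.0 jig 53.2 -35.1 z 0.083 F jig -0.0 0.6 0.4 R [0.537 0.844 0.003] [ 0.01  -0.003 -1.   ]
```

Emit:
move_arm --pt "1 0.1 0.05 0 0 0 0" --pt "1 0.1 0.05 0 0 0 0"

```text
t: 6.2
tool_pos: [0.6332, -0.0503, 0.084]
orientation: [0.872, 3.001, -0.006]
force: [6.2, -15.1, -1.4]
gripper_width: 0.0
```

Emit:
move_arm --pt "1 0.1 0.1 0 0 0 0"

```text
t: 6.3
tool_pos: [0.6347, -0.0488, 0.0853]
orientation: [0.867, 2.991, -0.018]
force: [8.0, -19.8, -6.7]
gripper_width: 0.0001
```

```bash
python3 -c "
from h import *
rep()"
```

```text
t 6.3 jig 47.7 -29.5 z 0.0853 F jig 17.5 -12.2 -6.7 R [ 0.535  0.845 -0.003] [ 0.023 -0.018 -1.   ]
```

```bash
cat >> h.py <<'E'
H=np.array([10.,7.5])
def q(d): return np.sign(d)*np.maximum(np.abs(d)-H,0)
def tilt(R):
    z=R[:,2];w=np.cross(z,[0,0,-1.]);
    y=R[:,1];yaw=np.arctan2(y[1],y[0])-np.arctan2(ey[1],ey[0]) # ccw world excess
    w=w+np.array([0,0,-yaw]);return np.degrees(R.T@w)/4
def plan(n,L=8,press=1.5,zt=.083,r=47.,sgn=1):
    s,p,R=st();d=np.array([(p[:2]-C)@ex,(p[:2]-C)@ey])*1e3
    qq=q(d);print('now',d.round(1),'|q|',np.linalg.norm(qq).round(1),'th',np.degrees(np.arctan2(qq[1],qq[0])).round(),'F',(np.array(s['force'])).round(1),'tilt',tilt(R).round(2),'dz',((p[2]-zt)/.04).round(2))
    d=d*1.
    for i in range(n):
        u=q(d);rr=np.linalg.norm(u);u=u/rr
        t=np.array([-u[1],u[0]])*sgn
        d2=d+t*L
        for _ in range(3):
            v=q(d2);m=np.linalg.norm(v);d2=d2-v/m*(m-(rr if i==0 else rr))
        v=q(d2);v/=np.linalg.norm(v)
        mv=d2-d-press*v
        print([1,round(-mv[0]/40,2),round(mv[1]/40,2)],d2.round(0),np.degrees(np.arctan2(v[1],v[0])).round())
        d=d2
E
python3 -c "
from h import *
plan(6)"
```

```text
now [ 47.7 -29.5] |q| 43.7 th -30.0 F [  8.  -19.8  -6.7] tilt [-0.04  0.42  0.24] dz 0.06
[1, np.float64(-0.05), np.float64(0.19)] [ 51. -22.] -20.0
[1, np.float64(-0.01), np.float64(0.2)] [ 53. -15.] -10.0
[1, np.float64(0.02), np.float64(0.2)] [54. -7.] -0.0
[1, np.float64(0.04), np.float64(0.2)] [54.  1.] 0.0
[1, np.float64(0.04), np.float64(0.2)] [54.  9.] 2.0
[1, np.float64(0.06), np.float64(0.19)] [53. 17.] 13.0
```

Emit:
move_arm --pt "1 -0.06 0.19 0.03 0 0.2 0.1" --pt "1 -0.02 0.2 0.03 0 0.2 0.1" --pt "1 0.02 0.2 0 0 0.1 0"

```text
t: 6.6
tool_pos: [0.6528, -0.0358, 0.0842]
orientation: [0.896, 3.006, -0.015]
force: [2.4, -4.8, -1.6]
gripper_width: 0.0001
```

```bash
python3 -c "
from h import *
rep();look('w4');plan(6)"
```

```text
t 6.6 jig 55.7 -8.7 z 0.0842 F jig 4.6 -2.7 -1.6 R [ 0.548  0.837 -0.008] [ 0.002 -0.011 -1.   ]
t 6.65 jig 55.6 -7.4 z 0.0843 F jig 5.3 -0.0 -2.3 R [ 0.547  0.837 -0.007] [ 0.002 -0.01  -1.   ]
wheel_hub 0.96 [ 6.15e-01 -5.00e-04  9.72e-02]
tab_top 0.91 [ 0.5655 -0.0708  0.101 ]
now [55.6 -7.7] |q| 45.6 th -0.0 F [ 5.8 -1.8 -2.8] tilt [-0.09  0.12  0.03] dz 0.03
[1, np.float64(0.04), np.float64(0.2)] [56.  0.] 0.0
[1, np.float64(0.04), np.float64(0.2)] [56.  8.] 1.0
[1, np.float64(0.06), np.float64(0.19)] [55. 16.] 11.0
[1, np.float64(0.09), np.float64(0.18)] [53. 24.] 21.0
[1, np.float64(0.12), np.float64(0.16)] [49. 31.] 31.0
[1, np.float64(0.14), np.float64(0.14)] [45. 37.] 41.0
```

View pics/w4.png

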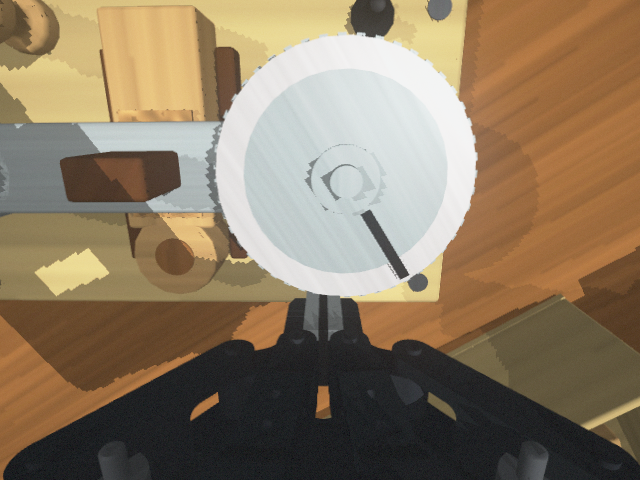

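The wheel turned about 30° with no slip, and the mark end is now at (405,278). The force is about 5 N, so I'll carry on.

Emit:
move_arm --pt "1 0.04 0.2 0.02 0 0.1 0" --pt "1 0.04 0.2 0 0 0.05 0" --pt "1 0.06 0.19 0 0 0.05 0" --pt "1 0.09 0.18 0 0 0.05 0"

```text
t: 7.2
tool_pos: [0.6671, -0.0066, 0.0849]
orientation: [0.895, 3.007, -0.009]
force: [3.6, -2.5, -2.9]
gripper_width: 0.0001
```

```bash
python3 -c "
from h import *
rep();plan(8)"
```

```text
t 7.2 jig 51.6 23.6 z 0.0849 F jig 4.3 -0.1 -2.9 R [ 0.547  0.837 -0.004] [ 0.003 -0.007 -1.   ]
now [51.6 23.6] |q| 44.6 th 21.0 F [ 3.6 -2.5 -2.9] tilt [-0.06  0.09  0.03] dz 0.05
[1, np.float64(0.12), np.float64(0.16)] [48. 31.] 31.0
[1, np.float64(0.15), np.float64(0.13)] [43. 37.] 42.0
[1, np.float64(0.17), np.float64(0.11)] [38. 43.] 52.0
[1, np.float64(0.18), np.float64(0.08)] [31. 47.] 62.0
[1, np.float64(0.19), np.float64(0.04)] [24. 50.] 72.0
[1, np.float64(0.2), np.float64(0.01)] [16. 52.] 82.0
[1, np.float64(0.2), np.float64(-0.03)] [ 8. 52.] 90.0
[1, np.float64(0.2), np.float64(-0.04)] [ 0. 52.] 90.0
```

Emit:
move_arm --pt "1 0.12 0.16 0.02 0 0.05 0" --pt "1 0.15 0.13 0.02 0 0.05 0" --pt "1 0.17 0.11 0 0 0 0" --pt "1 0.18 0.08 0 0 0 0"

```text
t: 7.6
tool_pos: [0.6641, 0.0247, 0.0868]
orientation: [0.89, 2.994, 0.001]
force: [6.9, 0.3, -0.3]
gripper_width: 0.0001
```

```bash
python3 -c "
from h import *
rep();plan(8)"
```

```text
t 7.6 jig 31.9 48.1 z 0.0868 F jig 5.6 4.0 -0.3 R [0.546 0.838 0.006] [ 0.018 -0.005 -1.   ]
now [31.9 48.1] |q| 46.1 th 62.0 F [ 6.9  0.3 -0.3] tilt [0.08 0.25 0.05] dz 0.09
[1, np.float64(0.19), np.float64(0.04)] [25. 51.] 71.0
[1, np.float64(0.2), np.float64(0.01)] [17. 53.] 81.0
[1, np.float64(0.2), np.float64(-0.02)] [ 9. 54.] 90.0
[1, np.float64(0.2), np.float64(-0.04)] [ 1. 54.] 90.0
[1, np.float64(0.2), np.float64(-0.04)] [-7. 54.] 90.0
[1, np.float64(0.2), np.float64(-0.04)] [-15.  53.] 96.0
[1, np.float64(0.18), np.float64(-0.07)] [-23.  52.] 106.0
[1, np.float64(0.17), np.float64(-0.1)] [-30.  49.] 116.0
```

Emit:
move_arm --pt "1 0.19 0.04 0.06 0.05 0.15 0" --pt "1 0.2 0.01 0.04 0.05 0.1 0.05" --pt "1 0.2 -0.02 0 0 0.05 0" --pt "1 0.2 -0.04 0 0 0.05 0" --pt "1 0.2 -0.04 0 0 0.05 0"

```text
t: 8.1
tool_pos: [0.6382, 0.0527, 0.0886]
orientation: [0.894, 2.998, 0.029]
force: [2.7, 2.7, -0.3]
gripper_width: -0.0003
```

```bash
python3 -c "
from h import *
look('w5');plan(8)"
```

```text
t 8.15 jig -6.4 57.1 z 0.0884 F jig 0.0 5.8 0.9 R [0.547 0.837 0.021] [ 0.016  0.015 -1.   ]
wheel_hub 0.8 [0.6085 0.0017 0.0963]
wheel_mark 0.56 [0.5856 0.0394 0.0993]
now [-5.4 57. ] |q| 49.5 th 90.0 F [2.5 5.5 1.8] tilt [0.3  0.07 0.01] dz 0.14
[1, np.float64(0.2), np.float64(-0.04)] [-13.  57.] 94.0
[1, np.float64(0.19), np.float64(-0.07)] [-21.  56.] 103.0
[1, np.float64(0.17), np.float64(-0.09)] [-29.  53.] 112.0
[1, np.float64(0.16), np.float64(-0.12)] [-36.  50.] 121.0
[1, np.float64(0.14), np.float64(-0.14)] [-42.  45.] 131.0
[1, np.float64(0.11), np.float64(-0.16)] [-48.  39.] 140.0
[1, np.float64(0.08), np.float64(-0.18)] [-52.  33.] 149.0
[1, np.float64(0.05), np.float64(-0.19)] [-56.  26.] 158.0
```

View pics/w5.png

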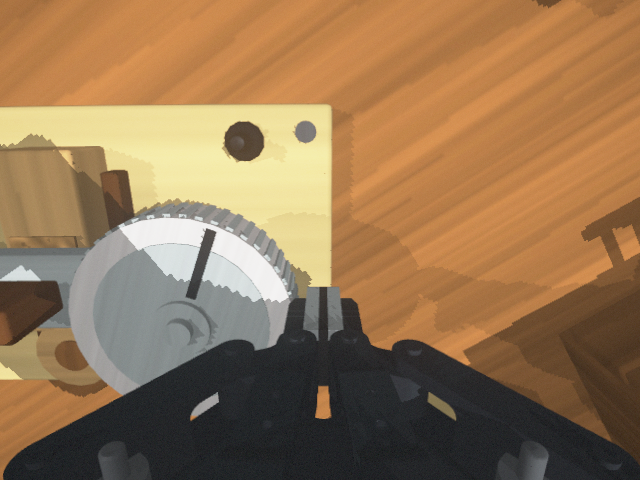

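The wheel mark is at world angle ≈123°, having started at −32°, so it has turned about 155°.

Emit:
move_arm --pt "1 0.2 -0.04 0.06 0.15 0.05 0" --pt "1 0.19 -0.07 0.05 0.1 0.05 0" --pt "1 0.17 -0.09 0.04 0.05 0 0" --pt "1 0.16 -0.12 0.02 0.05 0 0" --pt "1 0.14 -0.14 0 0 0 0"

```text
t: 8.8
tool_pos: [0.604, 0.0605, 0.0869]
orientation: [0.897, 3.003, 0.012]
force: [1.2, 4.1, -0.6]
gripper_width: 0.0004
```

```bash
python3 -c "
from h import *
rep();plan(8)"
```

```text
t 8.8 jig -37.9 45.1 z 0.0869 F jig -1.2 4.1 -0.6 R [0.548 0.836 0.009] [ 0.01   0.005 -1.   ]
now [-37.9  45.1] |q| 46.8 th 127.0 F [ 1.2  4.1 -0.6] tilt [0.13 0.08 0.01] dz 0.1
[1, np.float64(0.12), np.float64(-0.16)] [-44.  40.] 136.0
[1, np.float64(0.09), np.float64(-0.18)] [-49.  34.] 146.0
[1, np.float64(0.06), np.float64(-0.19)] [-53.  27.] 156.0
[1, np.float64(0.03), np.float64(-0.2)] [-55.  19.] 165.0
[1, np.float64(-0.0), np.float64(-0.2)] [-57.  11.] 175.0
[1, np.float64(-0.03), np.float64(-0.2)] [-57.   3.] 180.0
[1, np.float64(-0.04), np.float64(-0.2)] [-57.  -5.] -180.0
[1, np.float64(-0.04), np.float64(-0.2)] [-57. -12.] -174.0
```

Emit:
move_arm --pt "1 0.12 -0.16 0.05 0.1 0.05 0" --pt "1 0.09 -0.18 0.04 0.05 0.05 0" --pt "1 0.06 -0.19 0.03 0 0 0" --pt "1 0.03 -0.2 0 0 0 0" --pt "1 0 -0.2 0 0 0 0"

```text
t: 9.3
tool_pos: [0.5689, 0.0427, 0.0834]
orientation: [-0.893, -2.995, -0.013]
force: [-2.7, 5.2, 3.4]
gripper_width: 0.0
```

```bash
python3 -c "
from h import *
rep();plan(8)"
```

```text
t 9.3 jig -57.5 10.9 z 0.0834 F jig -5.1 2.9 3.4 R [0.548 0.837 0.004] [-0.013  0.013 -1.   ]
now [-57.5  10.9] |q| 47.7 th 176.0 F [-2.7  5.2  3.4] tilt [ 0.05 -0.25  0.02] dz 0.01
[1, np.float64(-0.03), np.float64(-0.2)] [-58.   3.] 180.0
[1, np.float64(-0.04), np.float64(-0.2)] [-58.  -5.] -180.0
[1, np.float64(-0.05), np.float64(-0.19)] [-57. -13.] -173.0
[1, np.float64(-0.08), np.float64(-0.18)] [-56. -21.] -164.0
[1, np.float64(-0.1), np.float64(-0.17)] [-53. -28.] -154.0
[1, np.float64(-0.13), np.float64(-0.15)] [-49. -35.] -145.0
[1, np.float64(-0.15), np.float64(-0.13)] [-44. -41.] -135.0
[1, np.float64(-0.17), np.float64(-0.1)] [-38. -46.] -126.0
```

Emit:
move_arm --pt "1 -0.03 -0.2 0 0.05 -0.15 0" --pt "1 -0.04 -0.2 0 0 -0.1 0" --pt "1 -0.05 -0.19 0 0 -0.05 0" --pt "1 -0.08 -0.18 0 0 -0.05 0" --pt "1 -0.1 -0.17 0 0 0 0"

```text
t: 9.8
tool_pos: [0.5513, 0.0058, 0.0815]
orientation: [-0.892, -3.002, 0.003]
force: [-1.9, 1.5, 0.7]
gripper_width: -0.0
```

```bash
python3 -c "
from h import *
look('w6');plan(3)"
```

```text
t 9.85 jig -51.2 -30.5 z 0.0815 F jig -3.6 -1.0 0.8 R [ 0.547  0.837 -0.005] [-0.01  0.   -1.  ]
now [-51.6 -29.7] |q| 47.2 th -152.0 F [-4.9 -1.2  2. ] tilt [-0.08 -0.12  0.04] dz -0.04
[1, np.float64(-0.14), np.float64(-0.14)] [-47. -36.] -142.0
[1, np.float64(-0.16), np.float64(-0.12)] [-42. -42.] -133.0
[1, np.float64(-0.18), np.float64(-0.09)] [-36. -47.] -123.0
```

View pics/w6.png

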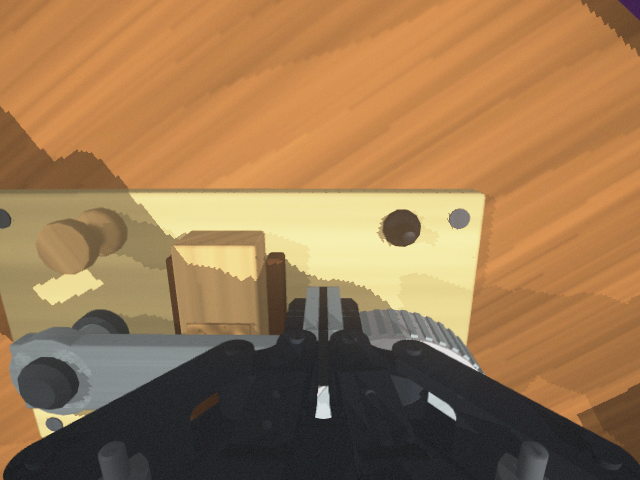

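The finger is at the end of the first stroke, clear of the blank. The tab is hidden by the gripper, and the blank at (220,285) and button at (402,228) are undisturbed. I'll back off, lift, and return over the wheel to the start side.

Emit:
move_arm --pt "1 0.35 0 0 0 -0.1 0" --pt "1 0.1 0 -0.5 0 0 0" --pt "1 0 0 -0.7 0 0 0" --pt "1 -0.8 0 -0.1 0 0 0" --pt "1 -0.8 0 0 0 0 0" --pt "1 -0.8 0 0 0 0 0" --pt "1 -0.8 0 0 0 0 0" --pt "1 0 0 0 0 0 0" --pt "1 0 0 0 0 0 0"

```text
t: 10.9
tool_pos: [0.6539, -0.0574, 0.1381]
orientation: [0.889, 2.996, -0.008]
force: [-0.2, -0.1, -0.5]
gripper_width: -0.0001
```

```bash
python3 -c "
from h import *
look('w7');plan(3)"
```

```text
t 10.95 jig 68.3 -26.2 z 0.1383 F jig 0.3 -0.2 0.5 R [ 0.545  0.838 -0.   ] [ 0.015 -0.01  -1.   ]
wheel_hub 0.61 [ 6.106e-01 -3.000e-04  9.840e-02]
wheel_mark 0.67 [ 0.6076 -0.0364  0.1002]
tab_top 0.78 [ 0.5633 -0.0686  0.0999]
now [ 67. -26.] |q| 60.0 th -18.0 F [-0.9 -1.4  0.2] tilt [-0.    0.23  0.08] dz 1.38
[1, np.float64(-0.01), np.float64(0.2)] [ 69. -18.] -10.0
[1, np.float64(0.01), np.float64(0.2)] [ 70. -10.] -3.0
[1, np.float64(0.04), np.float64(0.2)] [70. -2.] -0.0
```

View pics/w7.png

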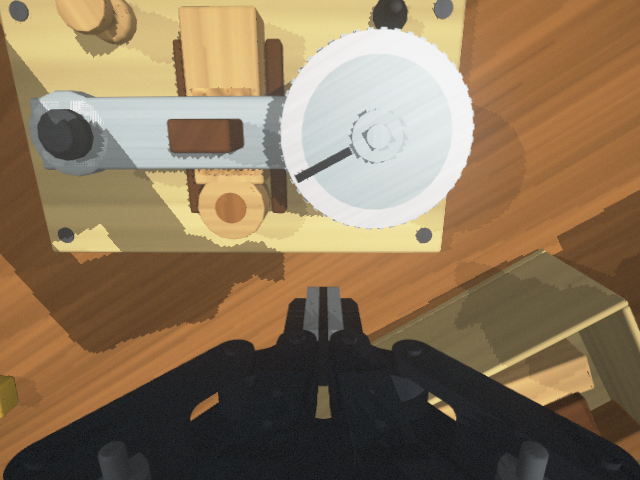

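The mark is at (297,178), world angle −96°, so the wheel has turned about 297°. That leaves about 423°, so I'll start the second stroke.

Emit:
move_arm --pt "1 0.05 -0.2 0.65 0 0.15 0.05" --pt "1 0.05 0 0.55 0 0.05 0" --pt "1 0 0 0.05 0 0.05 0" --pt "1 0 0 0 0 0 0" --pt "1 0.1 0 0 0 0 0" --pt "1 0.1 0 0 0 0 0"

```text
t: 11.7
tool_pos: [0.6385, -0.0548, 0.091]
orientation: [0.892, 3.008, 0.001]
force: [0.2, 0.2, 0.6]
gripper_width: -0.0006
```

```bash
python3 -c "
from h import *
rep();plan(8)"
```

```text
t 11.7 jig 54.2 -32.4 z 0.091 F jig 0.1 0.3 0.6 R [0.545 0.838 0.002] [ 0.004 -0.001 -1.   ]
now [ 54.2 -32.4] |q| 50.7 th -29.0 F [0.2 0.2 0.6] tilt [0.02 0.05 0.07] dz 0.2
[1, np.float64(-0.05), np.float64(0.19)] [ 58. -25.] -20.0
[1, np.float64(-0.02), np.float64(0.2)] [ 60. -18.] -11.0
[1, np.float64(0.01), np.float64(0.2)] [ 61. -10.] -3.0
[1, np.float64(0.04), np.float64(0.2)] [61. -2.] -0.0
[1, np.float64(0.04), np.float64(0.2)] [61.  6.] 0.0
[1, np.float64(0.05), np.float64(0.19)] [60. 14.] 8.0
[1, np.float64(0.08), np.float64(0.18)] [59. 22.] 17.0
[1, np.float64(0.1), np.float64(0.17)] [56. 29.] 26.0
```

Emit:
move_arm --pt "1 0.12 -0.02 0.12 0 0.05 0.05" --pt "1 -0.03 0.19 0.02 0 0.05 0" --pt "1 -0.02 0.2 0 0 0.05 0" --pt "1 0.02 0.2 0 0 0.05 0"

```text
t: 12.1
tool_pos: [0.6512, -0.037, 0.0881]
orientation: [0.897, 3.008, -0.003]
force: [5.3, -5.4, -6.3]
gripper_width: 0.0001
```

```bash
python3 -c "
from h import *
rep();plan(8)"
```

```text
t 12.1 jig 55.1 -10.5 z 0.0881 F jig 7.4 -1.6 -6.3 R [ 0.548  0.836 -0.001] [ 0.002 -0.003 -1.   ]
now [ 55.1 -10.5] |q| 45.2 th -4.0 F [ 5.3 -5.4 -6.3] tilt [-0.01  0.05  0.02] dz 0.13
[1, np.float64(0.03), np.float64(0.2)] [55. -3.] -0.0
[1, np.float64(0.04), np.float64(0.2)] [55.  5.] 0.0
[1, np.float64(0.05), np.float64(0.19)] [55. 13.] 7.0
[1, np.float64(0.08), np.float64(0.18)] [53. 21.] 18.0
[1, np.float64(0.11), np.float64(0.17)] [50. 28.] 28.0
[1, np.float64(0.14), np.float64(0.14)] [46. 35.] 38.0
[1, np.float64(0.16), np.float64(0.12)] [40. 41.] 48.0
[1, np.float64(0.18), np.float64(0.09)] [34. 46.] 58.0
```

Emit:
move_arm --pt "1 0.03 0.2 0.04 0 0.05 0" --pt "1 0.03 0.2 0.02 0 0.05 0" --pt "1 0.05 0.19 0.02 0 0.05 0" --pt "1 0.08 0.18 0 0 0.05 0" --pt "1 0.11 0.17 0 0 0.05 0" --pt "1 0.14 0.14 0 0 0.05 0"

```text
t: 12.7
tool_pos: [0.6673, 0.0097, 0.0879]
orientation: [-0.898, -3.007, -0.007]
force: [6.3, -1.7, -0.5]
gripper_width: -0.0001
```

```bash
python3 -c "
from h import *
rep();plan(8)"
```

```text
t 12.7 jig 42.8 37.3 z 0.0879 F jig 6.2 2.1 -0.5 R [0.549 0.836 0.003] [-0.002  0.005 -1.   ]
now [42.8 37.3] |q| 44.4 th 42.0 F [ 6.3 -1.7 -0.5] tilt [ 0.04 -0.06  0.01] dz 0.12
[1, np.float64(0.17), np.float64(0.1)] [37. 43.] 52.0
[1, np.float64(0.18), np.float64(0.07)] [30. 47.] 63.0
[1, np.float64(0.19), np.float64(0.04)] [23. 50.] 73.0
[1, np.float64(0.2), np.float64(0.0)] [15. 52.] 83.0
[1, np.float64(0.2), np.float64(-0.03)] [ 7. 52.] 90.0
[1, np.float64(0.2), np.float64(-0.04)] [-1. 52.] 90.0
[1, np.float64(0.2), np.float64(-0.04)] [-9. 52.] 90.0
[1, np.float64(0.19), np.float64(-0.05)] [-17.  51.] 99.0
```

Emit:
move_arm --pt "1 0.17 0.11 0.04 0 0 0" --pt "1 0.18 0.08 0.02 0 0 0" --pt "1 0.19 0.05 0.02 0 0 0" --pt "1 0.2 0.01 0.02 0 0 0" --pt "1 0.2 -0.02 0.02 0.05 0 0" --pt "1 0.2 -0.04 0 0.05 0 0" --pt "1 0.2 -0.04 0 0.05 0 0"

```text
t: 13.4
tool_pos: [0.6325, 0.0573, 0.0878]
orientation: [0.894, 2.998, 0.023]
force: [2.0, 0.9, -0.7]
gripper_width: 0.0001
```

```bash
python3 -c "
from h import *
rep();plan(8)"
```

```text
t 13.4 jig -12.4 58.0 z 0.0878 F jig 1.2 1.8 -0.7 R [0.548 0.836 0.018] [ 0.017  0.01  -1.   ]
now [-12.4  58. ] |q| 50.6 th 93.0 F [ 2.   0.9 -0.7] tilt [0.25 0.12 0.02] dz 0.12
[1, np.float64(0.19), np.float64(-0.06)] [-20.  57.] 102.0
[1, np.float64(0.18), np.float64(-0.09)] [-28.  55.] 111.0
[1, np.float64(0.16), np.float64(-0.12)] [-35.  51.] 120.0
[1, np.float64(0.14), np.float64(-0.14)] [-42.  47.] 129.0
[1, np.float64(0.12), np.float64(-0.16)] [-47.  42.] 138.0
[1, np.float64(0.09), np.float64(-0.18)] [-52.  35.] 147.0
[1, np.float64(0.06), np.float64(-0.19)] [-56.  28.] 156.0
[1, np.float64(0.03), np.float64(-0.2)] [-59.  21.] 165.0
```

Emit:
move_arm --pt "1 0.19 -0.08 0.04 0.15 0.05 0" --pt "1 0.18 -0.1 0.03 0.1 0.05 0" --pt "1 0.16 -0.12 0.03 0.05 0 0" --pt "1 0.14 -0.14 0 0 0 0" --pt "1 0.12 -0.16 0 0 0 0"

```text
t: 13.9
tool_pos: [0.5879, 0.0574, 0.083]
orientation: [-0.893, -3.006, 0.007]
force: [0.3, 0.4, 1.0]
gripper_width: 0.0
```

```bash
python3 -c "
from h import *
rep();plan(8)"
```

```text
t 13.9 jig -49.8 33.6 z 0.083 F jig 0.1 0.5 1.0 R [ 0.546  0.838 -0.006] [-0.007 -0.002 -1.   ]
now [-49.8  33.6] |q| 47.6 th 147.0 F [0.3 0.4 1. ] tilt [-0.08 -0.06  0.05] dz -0.0
[1, np.float64(0.06), np.float64(-0.19)] [-54.  27.] 156.0
[1, np.float64(0.03), np.float64(-0.2)] [-56.  19.] 166.0
[1, np.float64(-0.0), np.float64(-0.2)] [-57.  11.] 175.0
[1, np.float64(-0.03), np.float64(-0.2)] [-58.   3.] 180.0
[1, np.float64(-0.04), np.float64(-0.2)] [-58.  -5.] -180.0
[1, np.float64(-0.04), np.float64(-0.2)] [-57. -13.] -174.0
[1, np.float64(-0.07), np.float64(-0.18)] [-56. -20.] -164.0
[1, np.float64(-0.1), np.float64(-0.17)] [-53. -28.] -155.0
```

Emit:
move_arm --pt "1 0.02 -0.2 0 -0.05 -0.05 0.05" --pt "1 0.0 -0.2 0 0 -0.05 0" --pt "1 -0.02 -0.2 0 0 -0.05 0" --pt "1 -0.03 -0.2 0 0 -0.05 0" --pt "1 -0.04 -0.2 0 0 -0.05 0"

```text
t: 14.4
tool_pos: [0.5578, 0.0265, 0.0815]
orientation: [-0.903, -2.998, -0.005]
force: [-3.7, 3.6, 3.8]
gripper_width: 0.0002
```

```bash
python3 -c "
from h import *
look('w8');plan(8)"
```

```text
t 14.45 jig -57.8 -9.9 z 0.0814 F jig -6.0 -1.1 4.5 R [ 0.553  0.833 -0.001] [-0.01   0.005 -1.   ]
wheel_mark 0.61 [0.5559 0.0569 0.0199]
now [-57.8  -9.4] |q| 47.9 th -178.0 F [-5.8  2.7  4.2] tilt [-0.03 -0.16 -0.06] dz -0.04
[1, np.float64(-0.06), np.float64(-0.19)] [-57. -17.] -168.0
[1, np.float64(-0.09), np.float64(-0.18)] [-55. -25.] -159.0
[1, np.float64(-0.12), np.float64(-0.16)] [-51. -32.] -149.0
[1, np.float64(-0.14), np.float64(-0.14)] [-47. -38.] -140.0
[1, np.float64(-0.16), np.float64(-0.11)] [-41. -44.] -130.0
[1, np.float64(-0.18), np.float64(-0.08)] [-34. -49.] -121.0
[1, np.float64(-0.19), np.float64(-0.05)] [-27. -52.] -111.0
[1, np.float64(-0.2), np.float64(-0.02)] [-20. -54.] -102.0
```

View pics/w8.png

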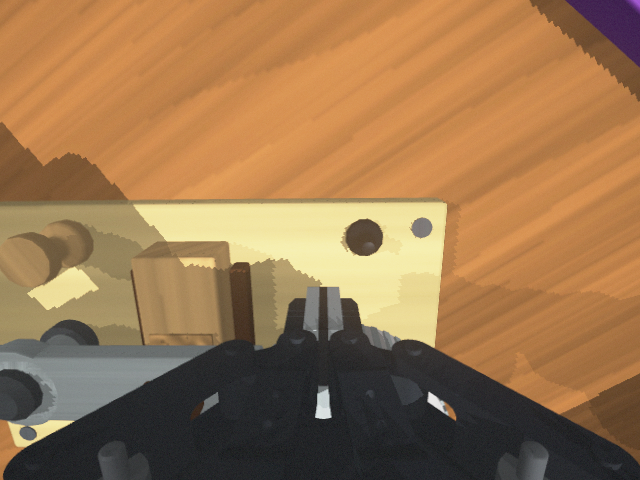

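Emit:
move_arm --pt "1 -0.06 -0.19 -0.04 0 -0.1 0" --pt "1 -0.09 -0.18 -0.03 0 -0.05 0" --pt "1 -0.11 -0.16 0 0 0 0" --pt "1 0.35 0 0 0 -0.05 0" --pt "1 0.1 0 -0.5 0 0 0" --pt "1 0 0 -0.75 0 0 0" --pt "1 -0.8 0 -0.15 0 0 0" --pt "1 -0.8 0 0 0 0 0" --pt "1 -0.8 0 0 0 0 0" --pt "1 -0.75 0 0 0 0 0" --pt "1 0 0 0 0 0 0" --pt "1 0 0 0 0 0 0"

```text
t: 15.8
tool_pos: [0.6467, -0.074, 0.143]
orientation: [0.916, 2.995, -0.016]
force: [-0.0, 0.4, -1.0]
gripper_width: 0.0001
```

```bash
python3 -c "
from h import *
look('w9');plan(2)"
```

```text
t 15.85 jig 71.4 -43.9 z 0.1431 F jig 0.5 -1.1 0.3 R [ 0.559  0.829 -0.007] [ 0.007 -0.013 -1.   ]
wheel_hub 0.95 [ 0.6107 -0.0032  0.0991]
wheel_mark 0.96 [0.5682 0.0098 0.0997]
tab_top 0.57 [ 0.5608 -0.0672  0.0975]
now [ 70. -43.] |q| 69.7 th -31.0 F [0.5 0.6 0.4] tilt [-0.1   0.16 -0.16] dz 1.5
[1, np.float64(-0.06), np.float64(0.19)] [ 74. -36.] -24.0
[1, np.float64(-0.04), np.float64(0.2)] [ 76. -29.] -18.0
```

View pics/w9.png

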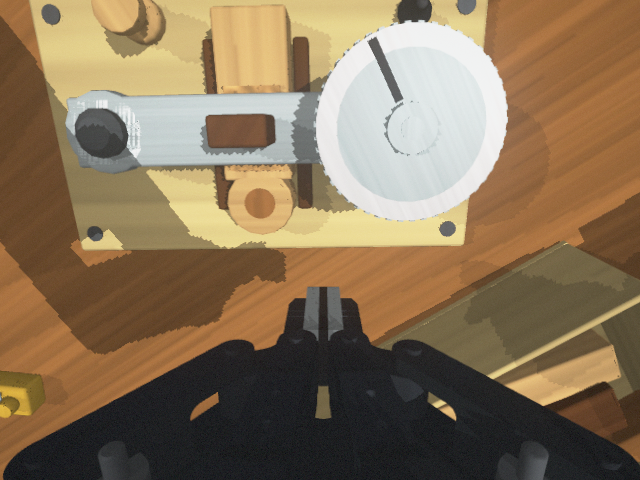

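The mark is now at (375,42), world angle about 163°. That makes about 556° turned and about 164° left, so one more partial stroke is needed.

Emit:
move_arm --pt "1 0.15 0.12 0.7 -0.1 0.1 -0.15" --pt "1 0.05 0.1 0.65 0 0.05 -0.05" --pt "1 0 0.02 0.05 0 0.05 0" --pt "1 0 0 0 0 0 0" --pt "1 0.1 0 0 0 0 0" --pt "1 0.1 0 0 0 0 0"

```text
t: 16.6
tool_pos: [0.638, -0.0541, 0.0902]
orientation: [0.89, 3.009, 0.002]
force: [-0.5, -0.6, 0.1]
gripper_width: 0.0002
```

```bash
python3 -c "
from h import *
rep();plan(3)"
```

```text
t 16.6 jig 53.3 -32.1 z 0.0902 F jig -0.1 -0.8 0.1 R [0.544 0.839 0.002] [ 0.003  0.    -1.   ]
now [ 53.3 -32.1] |q| 49.8 th -30.0 F [-0.5 -0.6  0.1] tilt [0.03 0.04 0.09] dz 0.18
[1, np.float64(-0.05), np.float64(0.19)] [ 57. -25.] -20.0
[1, np.float64(-0.02), np.float64(0.2)] [ 59. -17.] -11.0
[1, np.float64(0.01), np.float64(0.2)] [60. -9.] -2.0
```

Emit:
move_arm --pt "1 0.1 -0.02 0.1 0 0.05 0.05" --pt "1 -0.03 0.19 0.02 0 0.05 0" --pt "1 -0.02 0.2 0 0 0.05 0" --pt "1 0.02 0.2 0 0 0.05 0" --pt "1 0.03 0.2 0 0 0.05 0" --pt "1 0.03 0.2 0.02 0 0.05 0"

```text
t: 17.2
tool_pos: [0.661, -0.0237, 0.0882]
orientation: [0.898, 3.009, -0.001]
force: [2.2, -2.5, -0.2]
gripper_width: -0.0002
```

```bash
python3 -c "
from h import *
look('w10');plan(8)"
```

```text
t 17.25 jig 55.7 7.2 z 0.0883 F jig 3.5 -0.2 0.2 R [0.548 0.837 0.001] [ 0.002 -0.    -1.   ]
wheel_hub 0.87 [ 6.113e-01 -4.000e-04  1.007e-01]
wheel_mark 0.9 [ 0.5779 -0.0258  0.1039]
tab_top 0.7 [ 0.566  -0.0664  0.0973]
now [55.6  6.4] |q| 45.6 th 0.0 F [ 4.7 -1.9 -1.1] tilt [0.02 0.03 0.02] dz 0.14
[1, np.float64(0.05), np.float64(0.19)] [55. 14.] 9.0
[1, np.float64(0.08), np.float64(0.18)] [53. 22.] 19.0
[1, np.float64(0.11), np.float64(0.16)] [50. 29.] 29.0
[1, np.float64(0.14), np.float64(0.14)] [46. 36.] 38.0
[1, np.float64(0.16), np.float64(0.12)] [40. 42.] 48.0
[1, np.float64(0.18), np.float64(0.09)] [34. 46.] 58.0
[1, np.float64(0.19), np.float64(0.05)] [27. 50.] 68.0
[1, np.float64(0.2), np.float64(0.02)] [19. 52.] 78.0
```

View pics/w10.png

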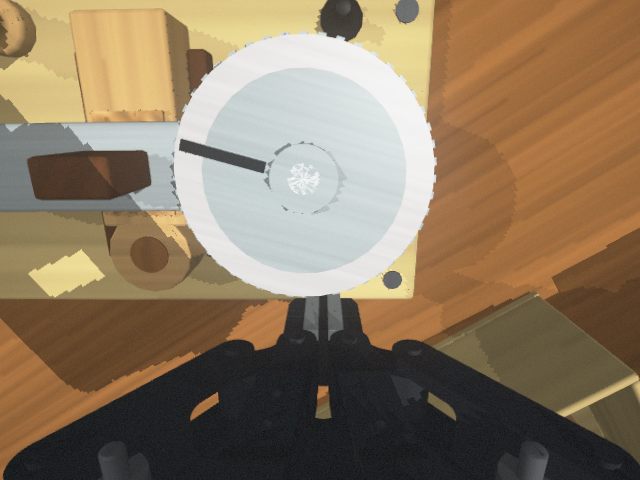

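The mark points left at (180,145), which is jig angle −99°. About 99° (81 mm of rim) remains.

Emit:
move_arm --pt "1 0.05 0.19 0.04 0 0.05 0" --pt "1 0.08 0.18 0.02 0 0.05 0" --pt "1 0.11 0.17 0.02 0 0.05 0" --pt "1 0.14 0.14 0.02 0 0 0" --pt "1 0.16 0.12 0.02 0 0 0" --pt "1 0.18 0.09 0.02 0 0 0" --pt "1 0.19 0.06 0 0 0 0"

```text
t: 18.1
tool_pos: [0.6609, 0.031, 0.0898]
orientation: [0.896, 2.993, 0.018]
force: [8.4, 2.3, -2.9]
gripper_width: -0.0001
```

```bash
python3 -c "
from h import *
look('w11');plan(8)"
```

```text
t 18.15 jig 24.3 52.4 z 0.0897 F jig 4.5 9.3 -1.6 R [0.549 0.836 0.017] [ 0.019  0.007 -1.   ]
wheel_hub 0.87 [0.6107 0.001  0.1008]
wheel_mark 0.94 [ 0.63   -0.0346  0.103 ]
now [24.8 52.2] |q| 47.1 th 72.0 F [ 7.5  5.6 -0.4] tilt [ 0.24  0.16 -0.01] dz 0.16
[1, np.float64(0.2), np.float64(0.01)] [17. 54.] 81.0
[1, np.float64(0.2), np.float64(-0.02)] [ 9. 55.] 90.0
[1, np.float64(0.2), np.float64(-0.04)] [ 1. 55.] 90.0
[1, np.float64(0.2), np.float64(-0.04)] [-7. 55.] 90.0
[1, np.float64(0.2), np.float64(-0.04)] [-15.  54.] 96.0
[1, np.float64(0.18), np.float64(-0.07)] [-23.  53.] 105.0
[1, np.float64(0.17), np.float64(-0.1)] [-30.  50.] 115.0
[1, np.float64(0.15), np.float64(-0.13)] [-37.  46.] 125.0
```

View pics/w11.png

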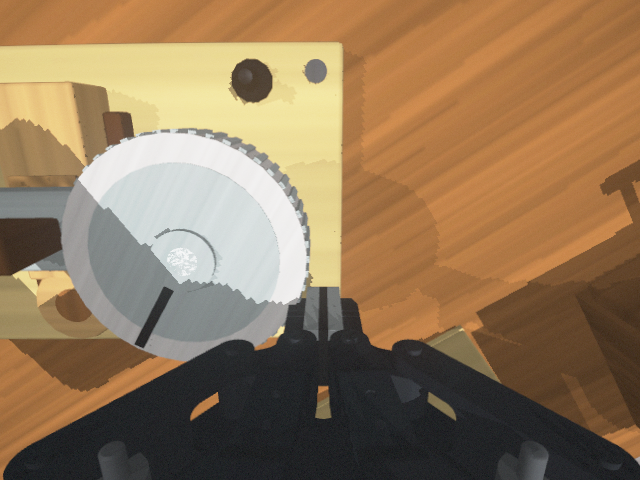

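The mark is at about −61° and the target is −33°, so roughly 28° (23 mm) is left.

Emit:
move_arm --pt "1 0.2 0.01 0.05 0.1 0.1 0" --pt "1 0.2 -0.02 0.03 0.1 0.05 0" --pt "1 0.1 -0.03 0 0.05 0 0"

```text
t: 18.6
tool_pos: [0.6469, 0.0483, 0.0891]
orientation: [0.899, 3.0, 0.018]
force: [3.2, 1.3, -1.5]
gripper_width: 0.0003
```

```bash
python3 -c "
from h import *
S,f=look('w12');plan(3)"
```

```text
t 18.65 jig 3.8 58.3 z 0.0888 F jig 0.5 6.3 -0.5 R [0.55  0.835 0.014] [ 0.011  0.009 -1.   ]
wheel_hub 0.84 [0.6135 0.002  0.0984]
now [ 4.1 58.2] |q| 50.7 th 90.0 F [4.2 7.1 0.8] tilt [ 0.2   0.06 -0.02] dz 0.14
[1, np.float64(0.2), np.float64(-0.04)] [-4. 58.] 90.0
[1, np.float64(0.2), np.float64(-0.04)] [-12.  58.] 92.0
[1, np.float64(0.19), np.float64(-0.06)] [-20.  57.] 101.0
```

View pics/w12.png

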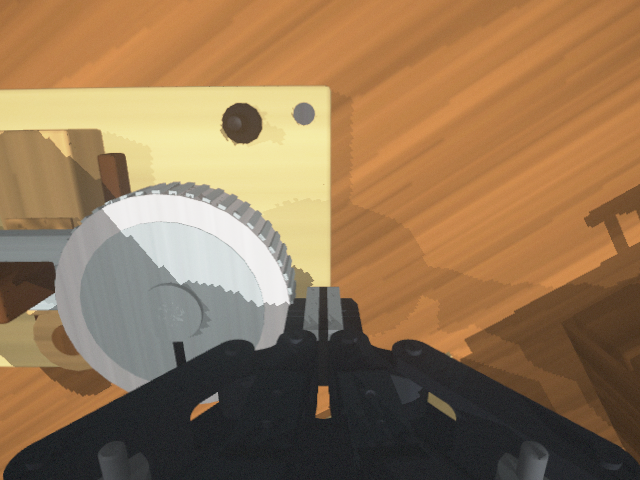

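```bash
python3 -c "
from h import *
S=st();f=bot.grab_frame('wrist')
a=ray(f,(178,343),.102,S)[:2];b=ray(f,(183,366),.102,S)[:2]
print(a,b,[np.degrees(np.arctan2(*(x-c)[::-1])).round(1) for x,c in [(b,a),(a,C),(b,C)]])
for n in ['w2']:pass
"
```

```text
[ 0.622424   -0.00575782] [ 0.6320164  -0.01122175] [np.float64(-29.7), np.float64(-34.2), np.float64(-32.2)]
```

The mark angle measures about −33°, matching the start angle of about −33°. I'll back off and check from the viewing spot.

Emit:
move_arm --pt "1 0 0.4 0 0.1 0.05 0" --pt "1 0 0.1 -0.5 0.05 0 0" --pt "1 0 0 -0.8 0 0 0" --pt "1 -0.6 -0.75 -0.2 0 0 0" --pt "1 -0.6 -0.75 0 0 0 0" --pt "1 -0.5 -0.75 0 0 0 0" --pt "1 0 0 0 0 0 0" --pt "1 0 0 0 0 0 0"

```text
t: 19.65
tool_pos: [0.6542, -0.0428, 0.1431]
orientation: [-0.886, -2.981, -0.004]
force: [0.6, -0.2, -0.4]
gripper_width: -0.0002
```

```bash
python3 -c "
from h import *
look('w13');plan(1)"
```

```text
t 19.7 jig 60.7 -13.7 z 0.1429 F jig 1.0 -0.4 0.9 R [ 0.545  0.838 -0.007] [-0.03   0.011 -1.   ]
wheel_hub 0.59 [0.612  0.0011 0.103 ]
wheel_mark 0.64 [ 0.6466 -0.0182  0.1031]
tab_top 0.68 [ 0.5632 -0.0677  0.0964]
now [ 60.7 -12.6] |q| 51.0 th -6.0 F [ 0.1 -0.5  0.3] tilt [-0.1  -0.42  0.08] dz 1.51
[1, np.float64(0.03), np.float64(0.2)] [61. -5.] -0.0
```

View pics/w13.png

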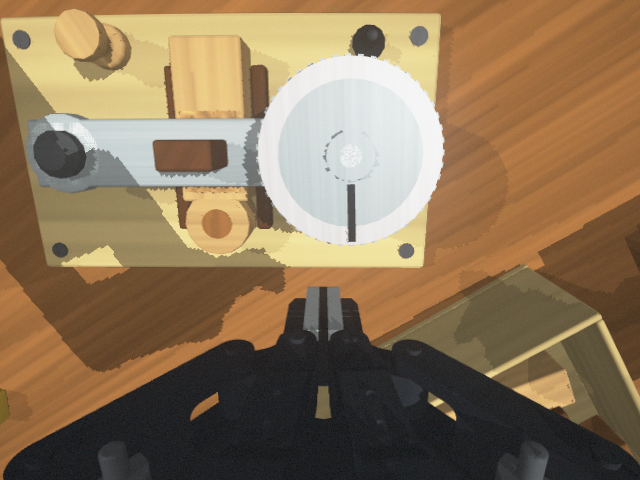

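The mark at (351,240) is straight below the hub at (351,155), the same as at the start, so the wheel is at two turns (297+259+164≈720°). Next I'll cross over at height to the tab's −x side.

Emit:
move_arm --pt "1 0.8 -0.6 0 -0.05 -0.2 0.05" --pt "1 0.8 -0.6 0 -0.05 -0.15 0" --pt "1 0.8 -0.6 0 0 -0.05 0" --pt "1 0 0 0 0 0 0" --pt "1 0 0 0 0 0 0"

```text
t: 20.35
tool_pos: [0.529, -0.0444, 0.1412]
orientation: [-0.884, -3.007, -0.002]
force: [-0.4, -0.1, 0.4]
gripper_width: 0.0002
```

```bash
python3 -c "
from h import *
look('w14');plan(1)"
```

```text
t 20.4 jig -43.2 -83.7 z 0.1408 F jig 0.1 0.3 0.5 R [ 0.541  0.841 -0.001] [-0.008  0.004 -1.   ]
now [-41.5 -83.5] |q| 82.3 th -113.0 F [ 0.4  0.3 -0.4] tilt [-0.01 -0.1   0.13] dz 1.46
[1, np.float64(-0.2), np.float64(-0.03)] [-34. -86.] -107.0
```

View pics/w14.png

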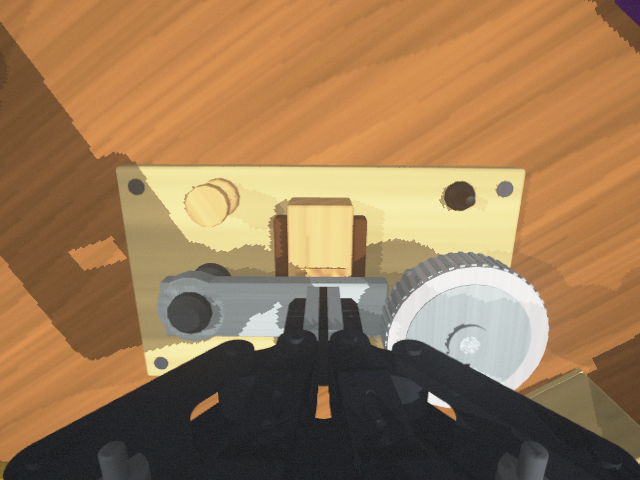

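Emit:
move_arm --pt "1 0 -0.02 0.65 0 -0.05 0.1" --pt "1 0 -0.02 0.6 0 -0.05 0" --pt "1 0 0 0.2 0 0 0" --pt "1 0 0 0 0 0 0" --pt "1 -0.15 0 0 0 0 0" --pt "1 -0.15 0 0 0 0 0"

```text
t: 21.15
tool_pos: [0.5469, -0.0539, 0.0857]
orientation: [0.891, 3.004, -0.001]
force: [-0.5, 0.0, -0.4]
gripper_width: -0.0002
```

```bash
python3 -c "
from h import *
plan(1);rep()"
```

```text
now [-22.9 -81.9] |q| 75.6 th -100.0 F [-0.5  0.  -0.4] tilt [0.03 0.11 0.06] dz 0.07
[1, np.float64(-0.2), np.float64(0.01)] [-15. -83.] -94.0
t 21.15 jig -22.9 -81.9 z 0.0857 F jig -0.4 -0.2 -0.4 R [0.545 0.838 0.002] [ 0.008 -0.003 -1.   ]
```

Emit:
move_arm --pt "1 -0.12 -0.05 0.08 0 0.05 0.05" --pt "1 -0.12 -0.02 0.03 0 0 0.3" --pt "1 -0.15 0 0 0 0 0.8" --pt "1 -0.16 0.02 0 0 0 1"

```text
t: 21.55
tool_pos: [0.5662, -0.0684, 0.0831]
orientation: [1.128, 2.928, 0.006]
force: [-2.1, 0.7, 0.9]
gripper_width: -0.0
```

```bash
cat >> h.py <<'E'
PV=np.array([.517,-.141])
def srep():
    s,p,R=st();y=R[:2,1];y=y/np.linalg.norm(y);x=np.array([y[1],-y[0]]);d=(p[:2]-PV)*1e3
    F=np.array(s['force']);ph=np.degrees(np.arctan2(ey[1],ey[0])-np.arctan2(y[1],y[0]))
    rr=np.hypot(*d);psi=np.degrees(np.arctan2(d[0],d[1]))-(90-np.degrees(np.arctan2(ey[1],ey[0])))+np.degrees(np.arcsin(18/rr))
    z=np.cross(R[:,2],[0,0,-1.])
    print('t',round(s['t'],2),"in tool frame x' y' from pivot",(d@x).round(1),(d@y).round(1),'z',p[2].round(4),'yaw cw',ph.round(1),'strap est',psi.round(1),"F x'y'z",(F[:2]@x).round(1),(F[:2]@y).round(1),F[2].round(1),'tilt',(np.degrees(R.T@z)/4).round(2))
E
python3 -c "
from h import *
srep();look('w15')"
```

```text
t 21.55 in tool frame x' y' from pivot -12.2 86.8 z 0.0831 yaw cw 8.8 strap est 12.7 F x'y'z -2.0 -0.9 0.9 tilt [ 0.07  0.04 -0.  ]
t 21.6 jig 2.5 -83.6 z 0.0834 F jig 0.1 -0.4 -0.0 R [0.672 0.74  0.005] [ 0.007  0.001 -1.   ]
wheel_hub 0.78 [6.108e-01 1.000e-04 9.910e-02]
wheel_mark 0.92 [ 0.6452 -0.0179  0.1024]
```

View pics/w15.png

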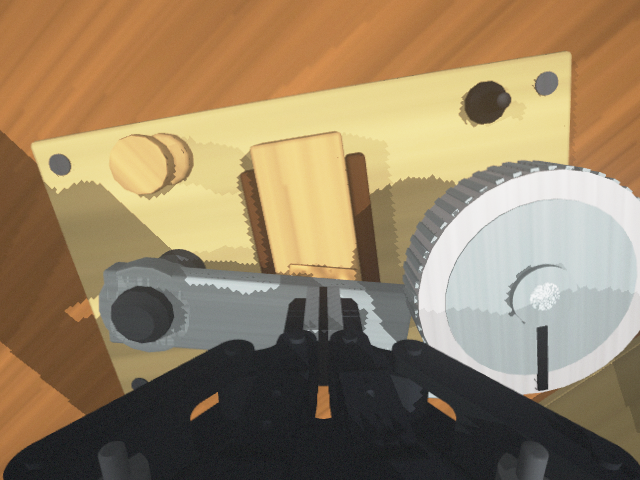

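The strap is swinging: it is rotated about 12° with its edge from (105,265) to (410,285). The wheel mark hasn't moved.

Emit:
move_arm --pt "1 -0.13 0.02 0 0 0 1" --pt "1 -0.15 0.02 0.02 0 0 1" --pt "1 -0.15 0.02 0.02 0 0 1" --pt "1 -0.15 0.02 0.02 0 0 1" --pt "1 -0.15 0.02 0 0 0 1"

```text
t: 22.25
tool_pos: [0.5863, -0.0868, 0.0813]
orientation: [1.626, 2.688, 0.008]
force: [-1.0, 2.1, -0.1]
gripper_width: -0.0005
```

```bash
python3 -c "
from h import *
srep()"
```

```text
t 22.25 in tool frame x' y' from pivot -15.8 86.6 z 0.0813 yaw cw 29.0 strap est 30.5 F x'y'z -2.3 0.1 -0.1 tilt [ 0.06 -0.04  0.  ]
```

Strap and tool are turning together, at about 30° and 2.3 N.

Emit:
move_arm --pt "1 -0.15 0.02 0 0 0 1" --pt "1 -0.15 0.02 0 0 0 1" --pt "1 -0.15 0.02 0.02 0 0 1" --pt "1 -0.15 0.02 0.02 0 0 1" --pt "1 -0.15 0.02 0 0 0 1" --pt "1 -0.15 0.02 0 0 0 1" --pt "1 -0.15 0.02 0 0 0 1"

```text
t: 22.95
tool_pos: [0.6033, -0.1225, 0.0803]
orientation: [-2.24, -2.197, -0.017]
force: [2.0, 2.7, -0.1]
gripper_width: -0.0
```

```bash
python3 -c "
from h import *
srep();look('w16')"
```

```text
t 22.95 in tool frame x' y' from pivot -20.1 86.0 z 0.0803 yaw cw 57.8 strap est 56.4 F x'y'z -2.7 2.0 -0.1 tilt [ 0.07 -0.16 -0.  ]
t 23.0 jig 62.6 -109.2 z 0.0804 F jig -0.6 -0.5 -0.1 R [ 1.    -0.021  0.005] [ 0.005  0.01  -1.   ]
wheel_mark 0.62 [ 0.6473 -0.0165  0.1035]
```

View pics/w16.png

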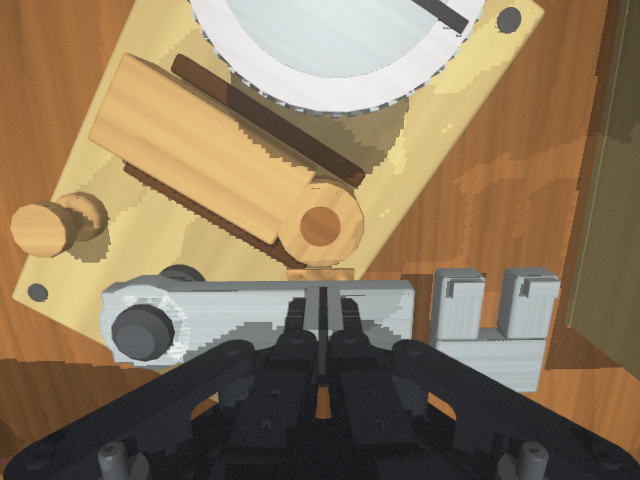

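The strap is at about 57° with its fork clear of the wheel, and the blank is undisturbed. I'll continue to the stop at 86°.

Emit:
move_arm --pt "1 -0.16 0.02 0 0 -0.05 0.9" --pt "1 -0.16 0.02 0 0 -0.05 0.9" --pt "1 -0.16 0.02 0 0 -0.05 0.9" --pt "1 -0.16 0.02 0 0 0 0.9" --pt "1 -0.16 0.02 0 0 0 0.9"

```text
t: 23.65
tool_pos: [0.6036, -0.1514, 0.0802]
orientation: [2.556, 1.823, 0.013]
force: [1.7, 2.7, -1.5]
gripper_width: 0.0002
```

```bash
python3 -c "
from h import *
srep()"
```

```text
t 23.65 in tool frame x' y' from pivot -18.4 85.3 z 0.0802 yaw cw 75.7 strap est 75.5 F x'y'z -3.1 0.8 -1.5 tilt [ 0.09 -0.08  0.  ]
```

Emit:
move_arm --pt "1 -0.15 0.02 0 0 0 0.8" --pt "1 -0.13 0.02 0 0 0 0.7" --pt "1 -0.1 0.01 0 0 0 0.5" --pt "1 -0.06 0 0 0 0 0.2"

```text
t: 24.05
tool_pos: [0.6006, -0.1653, 0.0803]
orientation: [-2.692, -1.619, -0.026]
force: [9.9, 11.5, -2.5]
gripper_width: 0.0003
```

```bash
python3 -c "
from h import *
srep()"
```

```text
t 24.05 in tool frame x' y' from pivot -17.7 85.3 z 0.0803 yaw cw 84.7 strap est 84.9 F x'y'z -14.8 3.3 -2.5 tilt [ 0.12 -0.21  0.  ]
```

The force jumped to 15 N, so the strap is at its stop. One gentle settling push, then I'll back off and look.

Emit:
move_arm --pt "1 -0.05 0 0 0 -0.1 0.1" --pt "1 -0.04 0 0 0 0 0"

```text
t: 24.25
tool_pos: [0.6008, -0.1653, 0.0803]
orientation: [2.696, 1.609, 0.028]
force: [3.4, 5.0, -1.1]
gripper_width: 0.0001
```

```bash
python3 -c "
from h import *
srep()"
```

```text
t 24.25 in tool frame x' y' from pivot -18.4 85.3 z 0.0803 yaw cw 85.0 strap est 84.8 F x'y'z -6.0 0.6 -1.1 tilt [ 0.16 -0.21  0.  ]
```

Emit:
move_arm --pt "1 0.4 0 0 0 0 0" --pt "1 0.2 0 -0.6 0 0 0" --pt "1 0 0 -0.9 0 0 0" --pt "1 0 0 -0.9 0 0 0" --pt "1 0 0 -0.9 0 0 0" --pt "1 0 0 0 0 0 0" --pt "1 0 0 0 0 0 0"

```text
t: 24.95
tool_pos: [0.6098, -0.1392, 0.2159]
orientation: [-2.69, -1.62, -0.017]
force: [-1.4, 0.3, -0.3]
gripper_width: -0.0003
```

```bash
python3 -c "
from h import *
srep();look('w17')"
```

```text
t 24.95 in tool frame x' y' from pivot -45.0 81.2 z 0.2159 yaw cw 84.6 strap est 66.8 F x'y'z 0.4 -1.3 -0.3 tilt [ 0.07 -0.14  0.  ]
t 25.0 jig 77.0 -118.6 z 0.2164 F jig -0.9 0.3 1.2 R [ 0.884 -0.468  0.006] [ 0.01   0.006 -1.   ]
wheel_hub 0.79 [ 6.131e-01 -5.000e-04  9.930e-02]
wheel_mark 0.7 [ 0.6485 -0.0176  0.1004]
tab_top 0.98 [ 0.5899 -0.1787  0.0978]
```

View pics/w17.png

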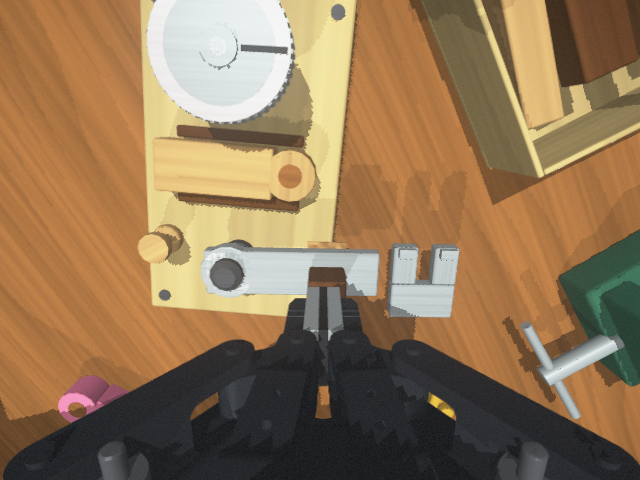

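Wrist view: the strap is swung aside at (290,275), against its stop, and well off the blank at (230,168). The wheel mark is unchanged. I'll lift, retreat clear of everything and check from the top camera.

Emit:
move_arm --pt "1 0 0 -0.9 0 0 0" --pt "1 0 0 -0.9 0 0 0" --pt "1 0.55 -0.8 -0.2 0 0 0" --pt "1 0.55 -0.8 0 0 0 0" --pt "1 0.55 -0.8 0 0 0 0" --pt "1 0.55 -0.8 0 0 0 0" --pt "1 0.55 -0.8 0 0 0 0" --pt "1 0.55 -0.8 0 0 0 0" --pt "1 0.55 -0.8 0 0 0 0" --pt "1 0.55 -0.8 0 0 0 0" --pt "1 0.55 -0.8 0 0 0 0" --pt "1 0.55 -0.8 0 0 0 0" --pt "1 0.55 -0.8 0 0 0 0" --pt "1 0.55 -0.8 0 0 0 0" --pt "1 0.55 -0.8 0 0 0 0" --pt "1 0.55 -0.8 0 0 0 0" --pt "1 0 0 0 0 0 0" --pt "1 0 0 0 0 0 0"

```text
t: 26.95
tool_pos: [0.3391, 0.3585, 0.2806]
orientation: [-2.675, -1.6, 0.044]
force: [0.7, -0.7, -0.3]
gripper_width: 0.0
```

```bash
python3 -c "
from h import *
f=bot.grab_frame('top');cv2.imwrite('pics/t2.png',f['img'][:,:,::-1]);cv2.imwrite('pics/t2c.png',cv2.resize(f['img'][120:270,250:450,::-1],None,fx=4,fy=4,interpolation=cv2.INTER_CUBIC))
for w in ['wheel_hub','wheel_mark','tab_top','pivot','head_blank','spool','end_button','glue_jar','brush','thumb_plane','mallet','bridge_blanks']:
    for r in bot.mark_of(f,w)[:1]: print(w,round(r['p'],2),world(f,r['xyz']).round(3))
s=bot.get_state();print(s['t'],s['tool_pos'],s['dq'])
"
```

```text
wheel_hub 0.82 [0.607 0.005 0.102]
wheel_mark 0.87 [ 0.648 -0.02   0.102]
tab_top 0.72 [ 0.591 -0.183  0.095]
head_blank 0.83 [ 0.563 -0.068  0.016]
spool 0.43 [ 0.469 -0.092  0.018]
end_button 0.53 [0.561 0.059 0.02 ]
glue_jar 0.82 [0.49  0.394 0.004]
brush 0.76 [0.619 0.389 0.001]
thumb_plane 0.95 [ 0.597 -0.43  -0.003]
mallet 0.57 [ 0.362 -0.468  0.003]
bridge_blanks 0.48 [ 0.351  0.414 -0.004]
27.6 [0.33998243 0.35827174 0.28200378] [ 0.00295273  0.00039538 -0.00053847  0.00153184 -0.00352566 -0.00054412]
```

View pics/t2.png

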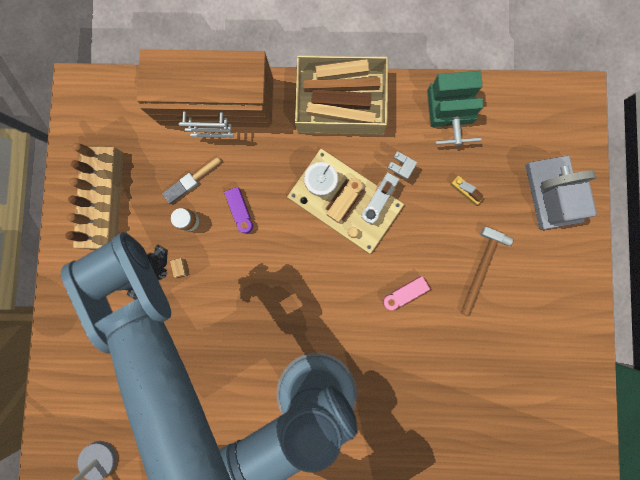

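View pics/t2c.png

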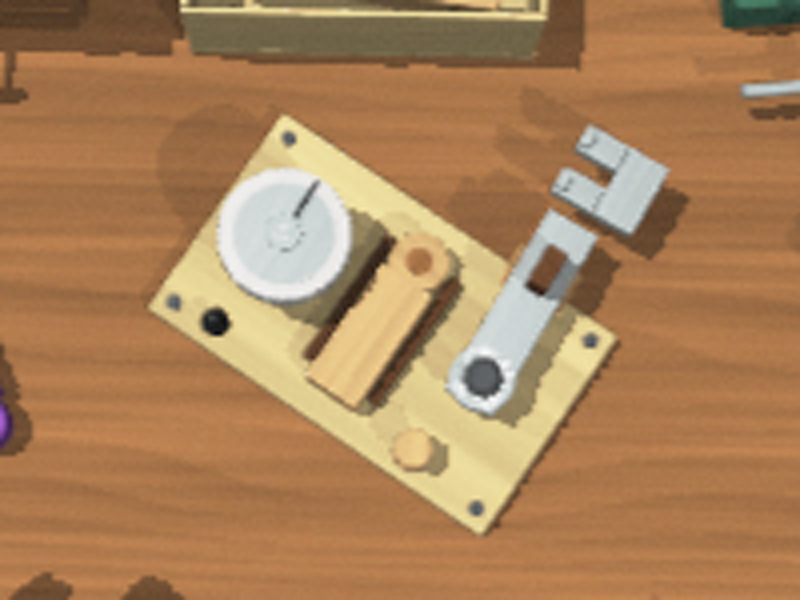

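The top view shows the strap swung aside: the tab has turned about 86° from its start, against the stop. The blank lies in the jig, the wheel mark at (317,182) in the crop matches the start, and everything else is where it was. The arm is clear at z = 0.28 m.

```bash
python3 -c "
from h import *
print(bot.job_done())"
```

```text
the job is handed in; nothing more can be done
None
```

The job is done and handed in: the wheel is two turns loose, the strap is swung fully aside, and the blank is still lying in the jig. It took about 27.6 s of the 67 s allowed.

- **Wheel:** I rolled the shut fingertip along the rim in three strokes of about 297°, 259° and 164°, which add up to about 720°. The dark mark came back to its starting direction to within about 2°, and the wheel's top face measures about 0.102 m, where it should be after two turns.
- **Strap:** I pushed only the tab's −x face with the shut fingers, until the force rose to about 15 N at the end stop. The strap angle reads about 84–86° from the different views; the stop is at 86°.
- **Other things:** In the last top view every other listed thing was where it started, within the measuring error. The gripper was free at z = 0.28 m with the arm at rest.
- **Force:** The first touch on the rim reached about 20 N sideways, above the suggested 3–10 N. After that the inward push stayed at about 10 N or less. For a short stretch of the second stroke contact was light, which may have caused a little slip, so I counted turns from the mark instead of from the finger's travel.

No final check failed.

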